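# Take down a trial-stacked brass fitting into its nests

### The job

Take the stacked brass fitting apart from the top down and set each piece upright, flat on the floor of the wooden nest whose recess has its shape: ball knob, then oblong bar, then round collar, then square plinth. Set the pieces down rather than dropping them, never tip them over, and do not knock over or push away the finished finial and the tin that stand among the nests.

Things in the scene. Friction and masses are not known exactly. Their poses are not given: they have to be found in the camera images.
- knob_center (a point): Brass ball knob, top of the stack: a cylinder 24 mm in diameter and 28 mm high, on it a short neck and a ball 22 mm in diameter; 50 mm high in all. Grip it by the cylinder. Point: its centre, 25 mm above its underside; z is up. Loose. All four pieces start one upon another, upright, up to 2 mm off centre and variously turned; the stack stands on a fixed dark steel bench block, 90 x 90 mm and 16 mm high.
- bar_center (a point): Oblong brass bar, third piece from the bottom, lying on the collar: 46 mm long (along its x axis), 24 mm wide (y), 28 mm high. Point: its centre, 14 mm above its underside; z is up. Loose.
- collar_center (a point): Wide round brass collar (a plain flat-topped drum), second piece from the bottom: diameter 50 mm, 30 mm high. Point: its centre, 15 mm above its underside; z is up. Loose.
- plinth_center (a point): Square brass plinth, lowest piece of the stack: 58 x 58 mm, 30 mm high, sides along its x and y axes. Point: its centre, 15 mm above its underside; z is up. Loose.
- square_nest: Nest for the square plinth: a fixed wooden block 100 x 100 mm, 18 mm high, with a square recess 78 x 78 mm, sides along its x and y axes in the middle of its top, 8 mm deep, lined with thin grey felt (its floor is 10 mm above the origin). Origin: centre of the underside; z is up.
- wide_round_nest: Nest for the wide round collar: a fixed wooden block 100 x 100 mm, 18 mm high, with a wide round recess 70 mm in diameter in the middle of its top, 8 mm deep, lined with thin grey felt (its floor is 10 mm above the origin). Origin: centre of the underside; z is up.
- oblong_nest: Nest for the oblong bar: a fixed wooden block 100 x 100 mm, 18 mm high, with an oblong recess 66 mm long (along its x axis) and 44 mm wide (y) in the middle of its top, 8 mm deep, lined with thin grey felt (its floor is 10 mm above the origin). Origin: centre of the underside; z is up.
- small_round_nest: Nest for the ball knob: a fixed wooden block 100 x 100 mm, 18 mm high, with a small round recess 44 mm in diameter in the middle of its top, 8 mm deep, lined with thin grey felt (its floor is 10 mm above the origin). Origin: centre of the underside; z is up.
- finial: Bystander: a finished, onion-shaped brass finial with a pointed top, standing loose on the bench by itself, 40 mm in diameter, 75 mm high. Origin: centre of its underside; z is up.
- tin: Bystander: a small round metal tin with a green lid, loose, 44 mm in diameter, 36 mm high. Origin: centre of its underside; z is up.
Mind the look-alikes: they are no part of the job. Leave any red or white look-alike of the part that bears knob_center alone.

How it is judged:
By the outcome, as a careful person would: the job done as asked, in the order asked, and still so for the second after the job is handed in, with the robot touching nothing.
It also fails if it takes over 115 s, if anything falls off the work surface, if the arm or the gripper's body presses on something with over 40 N, if the wrist force passes 120 N, or if a joint passes its speed limit or range.

### The arm

A 6-joint arm with a two-finger parallel gripper is mounted at the origin on the work surface. World frame = base frame: x ahead of the robot, y to its left, z up, the work surface at z = 0. Lengths are in m, angles in rad, forces in N, time in s.
With the tool pointing down it reaches from about 0.425 to 0.95 m from the base axis. Payload 3.5 kg.
Tool frame: the origin (TCP) lies between the finger pads; the fingertips stand 17 mm ahead of it and the grasp point (between the pads) lies 2 mm behind it; z points along the fingers, y is the direction in which the jaws open and shut (so a half turn about z gives the same grasp; the last joint's range is limited). The gripper opens to 85 mm and grips with 20 to 120 N. Pads are 22 mm wide; open, the fingers measure 114 mm over their backs; the gripper's body (76 mm by 85 mm) begins 54 mm behind the grasp point. The pads swing forward as they close: fully open they stand 13 mm farther back than shut.
Start: joints at [-1.381, 0.286, 1.577, -0, 1.279, -0.15], TCP at [0.225, -0.636, 0.248] pointing down, gripper open.
Joint ranges: [-2.77, 2.77], [-0.9, 2.22], [0.21, 2.48], [-1.53, 4.67], [0.24, 2.81], [-2.84, 2.84]. Speed limits (rad/s): [2.79, 2.79, 3.14, 3.14, 3.14, 3.14].

### API

Orientations are given as a unit quaternion [x, y, z, w].
In Python, from plant import ctrl gives the robot as it stands.
- The arm moves only by the tool carry_out, never from a script. Its argument "commands" is a list of rows, each an object with "delta_pos": the shift along the tool's x, y, z in m, a list of three; "delta_rot": the turn, a rotation vector about the tool's x, y, z in rad, a list of three; "claw": the opening in per cent of the stroke, from 0 (shut) to 100 (fully open). A call has 1 to 8 rows; each row is the pose to reach, as a shift and turn from the pose measured when the call began, along the tool's axes at that moment; what a row does not reach only later rows make up. A row lasts 1/12 s, in which the tool goes at most 41.7 mm and 7.16 degrees, less where a joint would pass 70% of its speed; a pose out of reach is approached as far as the arm can. A call with a gripper value outside its range is refused whole. The fingers move at their own pace and stop on an object; "force" is the grip in N (left out, the last holds). Time passes only in rows, so rows that repeat a pose let the fingers close. It gives the time, the measured TCP pose, the force and the opening at its end, in the units of the state.
- ctrl.get_state(): the state, without advancing time (a new reading comes with each control period).
- ctrl.read_camera(name): name is "scene" or "side" or "wrist"; returns (picture, depth): 480x640x3 uint8, red, green, blue; 480x640 float32, m along the optical axis (not along the pixel's ray), 0 where there is no reading.
- ctrl.camera_info(name): a dict with "fx", "fy", "cx", "cy" (pixels), "rvec" (rotation vector, rad) and "tvec" (3), from world to camera coordinates, as OpenCV has them; the wrist camera has in their place "mount" (4x4, takes a point from camera to tool coordinates, whose origin is the TCP and whose axes are the flange's). Camera axes: x right, y down, z forward; pixel columns grow to the right and rows downward; lengths in m; the calibration is good to about 2 mm. A picture is of the moment at which its call begins: read the wrist's pose just before it. camera_info takes no time and is no camera call.
- ctrl.sign_off(): hands the job in, once; it reports no verdict.
The state is a dict: "time": time; "qpos": joint angles; "dq": joint speeds; "joint_efforts": joint torques, N m; "eef_pos": TCP position; "tcp_rot": TCP orientation; "contact_force": force on the tool from outside, world axes, zero at the start; "wrist_torque": the same for the moment, N m; "opening": opening from 0.0 (shut) to 1.0 (fully open).
Only numpy, scipy, OpenCV 4.12 (cv2) and the standard library are available. Lean on these libraries where they do the work, as an engineer would, in place of code of your own. Each camera call takes 0.05 s, during which the arm holds its last target.

## Working session

There is one attempt and no reset: what is moved stays moved. The work goes in short steps, Python scripts to look and compute and a tool call to move; the robot and the scene stay as the last step left them, time stands still between calls to the robot, and variables do not carry over. Pictures are saved under pics/ and viewed, and the job is handed in when it is done.

Besides the shell and the picture viewer there is one more tool, called after "Request:" as name([rows], argument=value, ...), one row to a line, values as JSON. carry_out: Moves the arm, as the interface text tells. Its arguments: {"type":"object","properties":{"commands":{"type":"array"},"force":{"type":"number"}},"required":["commands"]}

```bash
mkdir -p pics; ls; python3 - <<'E'
from plant import ctrl
import cv2
s=ctrl.get_state(); print({k:(v if not hasattr(v,'__len__') else [round(float(x),4) for x in v]) for k,v in s.items()})
for n in ("scene","side","wrist"):
    p,d=ctrl.read_camera(n); cv2.imwrite(f"pics/{n}0.png",p[:,:,::-1]); print(n,ctrl.camera_info(n)); 
    import numpy as np; np.savez(f"{n}0.npz",p=p,d=d)
E
```

```text
pics
{'time': 0.0, 'qpos': [-1.381, 0.2872, 1.5782, 0.0, 1.2786, -0.15], 'dq': [-0.0009, 0.001, 0.0002, -0.0012, 0.0005, -0.0004], 'joint_efforts': [-0.0008, -40.5982, -29.2627, -0.0002, 0.0058, 0.0], 'eef_pos': [0.2249, -0.6358, 0.2469], 'tcp_rot': [0.9856, 0.1691, -0.0, -0.0012], 'contact_force': [0.1691, -0.6054, -0.5481], 'wrist_torque': [-0.0194, 0.0083, -0.0155], 'opening': 0.9980103553377075}
scene {'fx': 544.7708124335975, 'fy': 544.7708124335975, 'cx': 310.0392859741623, 'cy': 237.04591409951595, 'rvec': array([ 1.92901205,  1.73917151, -0.61372535]), 'tvec': array([-0.02894821, -0.36202241,  1.53761432])}
side {'fx': 497.2055045701099, 'fy': 497.2055045701099, 'cx': 320.3651588461768, 'cy': 235.47631147440745, 'rvec': array([ 2.0105309 , -0.86003021,  0.44409197]), 'tvec': array([-0.37289176,  0.2746461 ,  0.73355966])}
wrist {'fx': 410.29302584359056, 'fy': 410.29302584359056, 'cx': 322.6719614720562, 'cy': 243.57054387491968, 'mount': array([[-8.86289545e-04, -9.60030966e-01, -2.79892407e-01,
         7.08556228e-02],
       [ 9.99997599e-01, -1.41173228e-03,  1.67571280e-03,
         2.44101650e-06],
       [-2.00386933e-03, -2.79890250e-01,  9.60029912e-01,
        -1.26004600e-01],
       [ 0.00000000e+00,  0.00000000e+00,  0.00000000e+00,
         1.00000000e+00]])}
```

View pics/scene0.png

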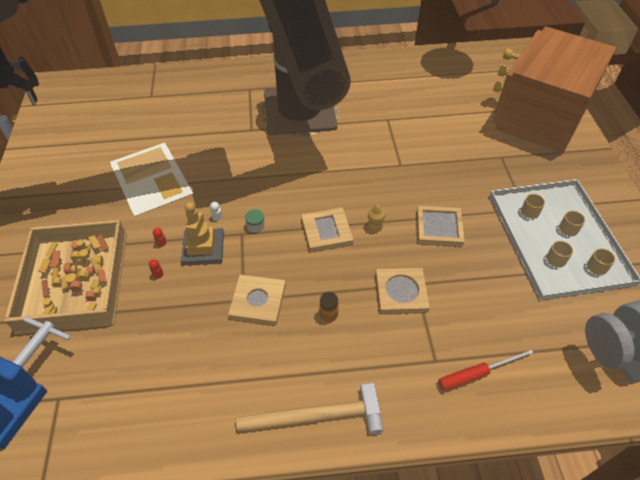

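View pics/side0.png

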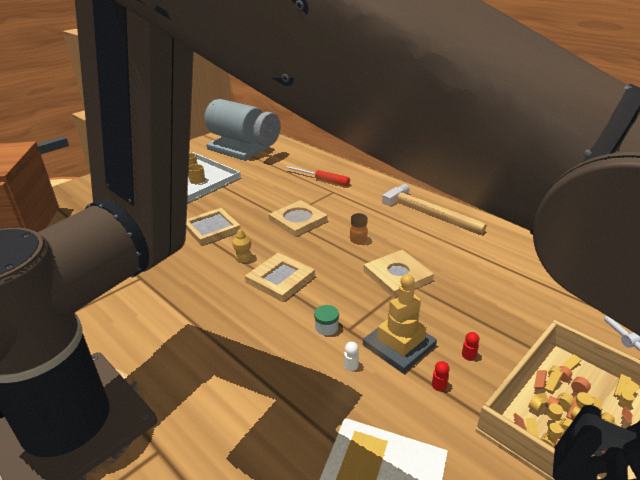

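View pics/wrist0.png

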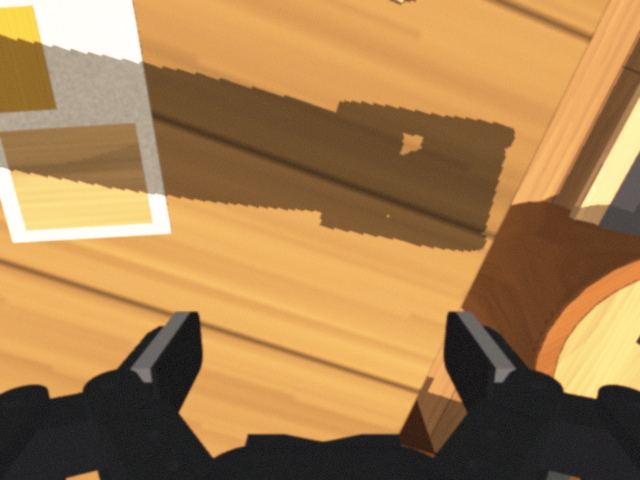

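The scene shows the stack at about (200,232), with its brass knob on top at (190,210). Candidates for the knob:
- red look-alikes at (159,236) and (155,267)
- a white look-alike at (215,211)
- the finial at (376,218)
- brass cups on the tray, e.g. (533,205)

The nests look like small round (257,298), oblong (327,228), wide round (402,289) and square (440,225). The tin is at (255,220) and a brown jar at (329,306). I choose the brass knob on the stack and will check it in a crop.

```bash
cat > h.py <<'E'
import numpy as np, cv2
from scipy.spatial.transform import Rotation as R
from plant import ctrl
def cam(n,st=None):
    i=ctrl.camera_info(n); K=np.array([[i['fx'],0,i['cx']],[0,i['fy'],i['cy']],[0,0,1.]])
    if n=='wrist':
        st=st or ctrl.get_state()
        T=np.eye(4);T[:3,:3]=R.from_quat(st['tcp_rot']).as_matrix();T[:3,3]=st['eef_pos']
        W=T@i['mount']; Rw=W[:3,:3]; C=W[:3,3]
    else:
        Rc=cv2.Rodrigues(i['rvec'])[0]; Rw=Rc.T; C=-Rc.T@i['tvec']
    return K,Rw,C
def ray(c,uv):
    K,Rw,C=c; d=Rw@np.linalg.inv(K)@np.array([uv[0],uv[1],1.]); return C,d/np.linalg.norm(d)
def plane(c,uv,z):
    C,d=ray(c,uv); return C+d*(z-C[2])/d[2]
def tri(rays):
    A=sum(np.eye(3)-np.outer(d,d) for C,d in rays); b=sum((np.eye(3)-np.outer(d,d))@C for C,d in rays)
    p=np.linalg.solve(A,b); return p,[np.linalg.norm(np.cross(p-C,d)) for C,d in rays]
def proj(c,p):
    K,Rw,C=c; q=K@(Rw.T@(np.asarray(p)-C)); return q[:2]/q[2]
def dpt(c,d,uv):
    K,Rw,C=c; z=d[int(round(uv[1])),int(round(uv[0]))]; return C+Rw@(np.linalg.inv(K)@np.array([uv[0],uv[1],1.])*z)
E
python3 - <<'E'
from h import *
np.set_printoptions(precision=4,suppress=True)
cs,ci=cam('scene'),cam('side')
print('cams',cs[2],ci[2])
pairs={'knobball':((190,208),(407,282)),'small':((257,298),(398,270)),'oblong':((327,228),(281,274)),'wide':((402,289),(298,216)),'square':((440,223),(213,225)),
'finialtop':((377,206),(240,232)),'tinlid':((255,216),(326,314)),'jar':((329,299),(359,222)),'white':((215,206),(351,346)),'red1':((159,231),(441,369)),'red2':((155,263),(471,337))}
for k,(a,b) in pairs.items(): print(k,*tri([ray(cs,a),ray(ci,b)]))
A=np.load('scene0.npz')['p'][190:275,140:235,::-1];B=np.load('side0.npz')['p'][265:385,340:490,::-1]
cv2.imwrite('pics/crop1.png',np.hstack([cv2.resize(A,(400,358),interpolation=3),cv2.resize(B,(400,358),interpolation=3)]))
E
```

```text
cams [ 1.2267 -0.0734  0.993 ] [-0.0651 -0.596   0.627 ]
knobball [ 0.461  -0.2644  0.1374] [np.float64(0.0005835254294181364), np.float64(0.000583525429418137)]
small [ 0.6162 -0.1425  0.0109] [np.float64(0.0006727124295833917), np.float64(0.0006727124295833415)]
oblong [0.4454 0.0245 0.0099] [np.float64(0.0008390624685253397), np.float64(0.0008390624685251829)]
wide [0.6267 0.1637 0.0093] [np.float64(0.0002712729241066443), np.float64(0.0002712729241066644)]
square [0.4621 0.2841 0.0102] [np.float64(0.0031269005937845794), np.float64(0.003126900593784616)]
finialtop [0.4379 0.1385 0.0644] [np.float64(0.0003734675724700389), np.float64(0.000373467572469983)]
tinlid [ 0.4066 -0.1386  0.029 ] [np.float64(0.0007203596560361914), np.float64(0.0007203596560361724)]
jar [0.6584 0.0021 0.0469] [np.float64(0.0023135694060900515), np.float64(0.00231356940609001)]
white [ 0.3725 -0.2286  0.0382] [np.float64(0.0007417400342897156), np.float64(0.00074174003428973)]
red1 [ 0.4322 -0.3564  0.0355] [np.float64(0.0014486478956943208), np.float64(0.0014486478956941729)]
red2 [ 0.5219 -0.3568  0.038 ] [np.float64(0.0002660408364372889), np.float64(0.0002660408364371791)]
```

View pics/crop1.png

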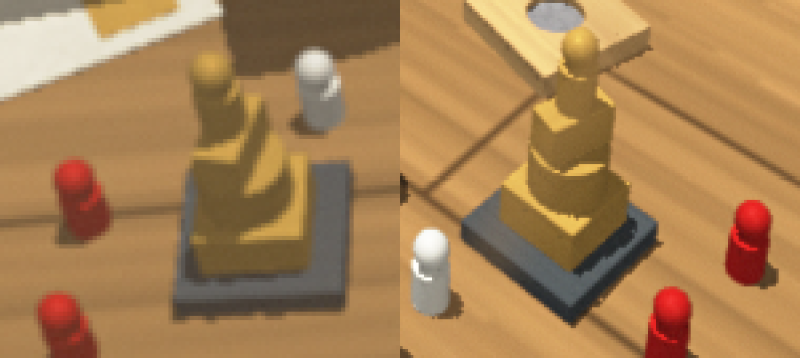

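```bash
cat >> h.py <<'E'
def delta(pos,yaw):
    """tool shift & turn to reach world pos with tool pointing straight down, tool x at yaw"""
    s=ctrl.get_state(); Rt=R.from_quat(s['tcp_rot']); 
    G=R.from_matrix(np.array([[np.cos(yaw),np.sin(yaw),0],[np.sin(yaw),-np.cos(yaw),0],[0,0,-1.]]))
    dp=Rt.inv().apply(np.asarray(pos)-s['eef_pos']); dr=(Rt.inv()*G).as_rotvec()
    x=Rt.apply([1,0,0]); print('t',round(s['time'],2),'at',np.round(s['eef_pos'],4),'yaw',round(np.arctan2(x[1],x[0]),4),'op',round(s['opening'],3),'F',np.round(s['contact_force'],1),'q1,q6',np.round(s['qpos'][[0,5]] if hasattr(s['qpos'],'shape') else [s['qpos'][0],s['qpos'][5]],2))
    print('  delta_pos',np.round(dp,4),'delta_rot',np.round(dr,4),'rows',round(max(np.linalg.norm(dp)/.0417,np.degrees(np.linalg.norm(dr))/7.16),1))
def snap(n,name):
    st=ctrl.get_state(); c=cam(n,st); p,d=ctrl.read_camera(n); cv2.imwrite(f'pics/{name}.png',p[:,:,::-1]); np.savez(f'{name}.npz',p=p,d=d,K=c[0],R=c[1],C=c[2]); return p,d,c
def load(name):
    z=np.load(f'{name}.npz'); return z['p'],z['d'],(z['K'],z['R'],z['C'])
E
python3 - <<'E'
from h import *
delta([.455,-.28,.30],.34)
E
```

```text
t 0.15 at [ 0.2249 -0.6359  0.2472] yaw 0.3398 op 1.0 F [ 1.1 -0.7  0.5] q1,q6 [-1.38 -0.15]
  delta_pos [ 0.3356 -0.259  -0.0522] delta_rot [-0.0019 -0.0003 -0.0002] rows 10.2
```

Request:
carry_out([
  {"delta_pos":[0.335,-0.26,-0.052],"delta_rot":[0,0,0],"claw":100},
  {"delta_pos":[0.335,-0.26,-0.052],"delta_rot":[0,0,0],"claw":100},
  {"delta_pos":[0.335,-0.26,-0.052],"delta_rot":[0,0,0],"claw":100},
  {"delta_pos":[0.335,-0.26,-0.052],"delta_rot":[0,0,0],"claw":100},
  {"delta_pos":[0.335,-0.26,-0.052],"delta_rot":[0,0,0],"claw":100},
  {"delta_pos":[0.335,-0.26,-0.052],"delta_rot":[0,0,0],"claw":100},
  {"delta_pos":[0.335,-0.26,-0.052],"delta_rot":[0,0,0],"claw":100},
  {"delta_pos":[0.335,-0.26,-0.052],"delta_rot":[0,0,0],"claw":100},
])

```text
time: 0.82
eef_pos: [0.4042, -0.3558, 0.2885]
tcp_rot: [0.986, 0.169, -0.0, -0.001]
contact_force: [1.1, 0.3, -0.0]
opening: 1.002
```

```bash
python3 - <<'E'
from h import *
delta([.455,-.28,.30],.34)
E
```

```text
t 0.82 at [ 0.4042 -0.3558  0.2885] yaw 0.3394 op 1.002 F [ 1.1  0.3 -0. ] q1,q6 [-0.91  0.32]
  delta_pos [ 0.0731 -0.0546 -0.0114] delta_rot [-0.0021 -0.0003 -0.0006] rows 2.2
```

Request:
carry_out([
  {"delta_pos":[0.073,-0.055,-0.011],"delta_rot":[0,0,0],"claw":100},
  {"delta_pos":[0.073,-0.055,-0.011],"delta_rot":[0,0,0],"claw":100},
  {"delta_pos":[0.073,-0.055,-0.011],"delta_rot":[0,0,0],"claw":100},
  {"delta_pos":[0.073,-0.055,-0.011],"delta_rot":[0,0,0],"claw":100},
  {"delta_pos":[0.073,-0.055,-0.011],"delta_rot":[0,0,0],"claw":100},
])

```text
time: 1.23
eef_pos: [0.4548, -0.2795, 0.2994]
tcp_rot: [0.985, 0.17, -0.0, -0.001]
contact_force: [0.6, -0.4, 0.2]
opening: 0.999
```

```bash
python3 - <<'E'
from h import *
p,d,c=snap('wrist','w1'); print(ctrl.get_state()['eef_pos'])
p,d,c=snap('scene','s1');p,d,c=snap('side','i1')
E
```

```text
[ 0.45429173 -0.28023306  0.29916065]
```

View pics/w1.png

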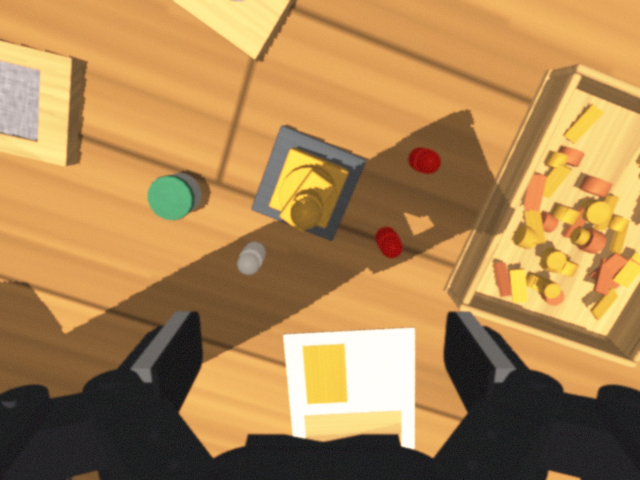

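View pics/i1.png

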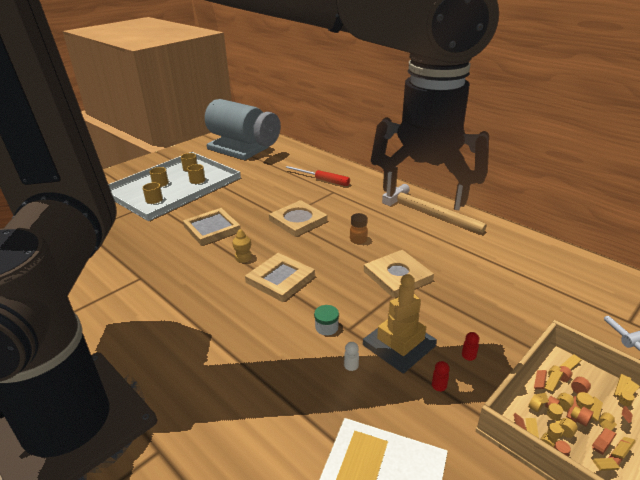

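```bash
python3 - <<'E'
from h import *
p,d,c=load('w1'); a=p[115:250,240:380,::-1]; cv2.imwrite('pics/crop2.png',cv2.resize(a,None,fx=4.3,fy=4.3,interpolation=3))
E
```

```text
(no output)
```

View pics/crop2.png

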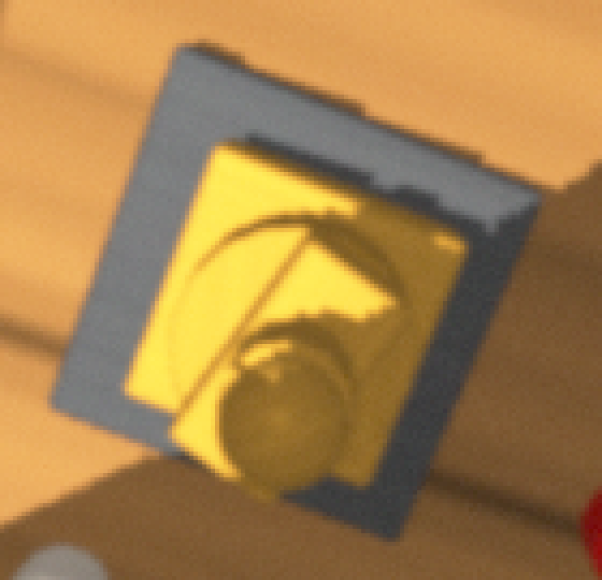

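The crop shows the chosen brass knob ball at wrist pixel (306,212), with its ball and stem on the oblong bar. The bar's top-edge corners are at about (312,168), (333,184), (281,217). The collar arc is visible above the bar. The plinth's top corners are at (291,148), (349,172), (269,206), (324,228).

```bash
python3 - <<'E'
from h import *
np.set_printoptions(precision=4,suppress=True)
pw,dw,cw=load('w1');cs=cam('scene');ci=cam('side')
f=lambda a:(240+a[0]/4.3-.4,115+a[1]/4.3-.4)
b=f((283,417)); print('ball px',b)
# ball in scene / side by brass mask near the seeds: show crops
for n,(x,y),w in (('s1',(190,208),22),('i1',(407,282),22)):
    p,d,c=load(n); 
    cv2.imwrite(f'pics/ball_{n}.png',cv2.resize(p[y-w:y+w,x-w:x+w,::-1],None,fx=8,fy=8,interpolation=3))
print(tri([ray(cw,b),ray(cs,(190,207.5)),ray(ci,(407,282))]))
print('bar',[plane(cw,f(a),.104) for a in((308,230),(400,297),(175,437))])
P=[plane(cw,f(a),.046) for a in((218,143),(467,243),(360,488),(126,390))]; print('plinth',P,np.mean(P,0))
P=np.array(P);e=P-np.roll(P,1,0);print(np.linalg.norm(e,axis=1),np.degrees(np.arctan2(e[:,1],e[:,0])))
B=[plane(cw,f(a),.104) for a in((308,230),(400,297),(175,437))]
for i,j in((0,1),(0,2)):
    v=B[j]-B[i];print(np.linalg.norm(v),np.degrees(np.arctan2(v[1],v[0])))
print('bar centre',(B[1]+B[2])/2)
print('depth pts',dpt(cw,dw,b),dpt(cw,dw,f((220,440))),dpt(cw,dw,f((195,300))),dpt(cw,dw,f((170,360))))
E
cd pics; python3 -c "
import cv2,numpy as np;cv2.imwrite('balls.png',np.hstack([cv2.imread('ball_s1.png'),cv2.imread('ball_i1.png')]))"
```

```text
ball px (305.4139534883721, 211.5767441860465)
(array([ 0.4606, -0.2645,  0.138 ]), [np.float64(0.00027506185745474604), np.float64(0.0003421903353419397), np.float64(0.00040209954525749383)])
bar [array([ 0.4877, -0.2587,  0.104 ]), array([ 0.4818, -0.2784,  0.104 ]), array([ 0.4434, -0.2478,  0.104 ])]
plinth [array([ 0.4923, -0.2355,  0.046 ]), array([ 0.4902, -0.292 ,  0.046 ]), array([ 0.4319, -0.2885,  0.046 ]), array([ 0.4357, -0.233 ,  0.046 ])] [ 0.4625 -0.2622  0.046 ]
[0.0567 0.0565 0.0584 0.0556] [ -2.507  -92.0683 176.5437  86.1527]
0.020554684656274826 -106.41562804096118
0.045589393662740736 166.15872912912062
bar centre [ 0.4626 -0.2631  0.104 ]
depth pts [ 0.4643 -0.264   0.1541] [ 0.4561 -0.2559  0.1484] [ 0.4644 -0.2423  0.0767] [ 0.451  -0.2413  0.075 ]
```

View pics/balls.png

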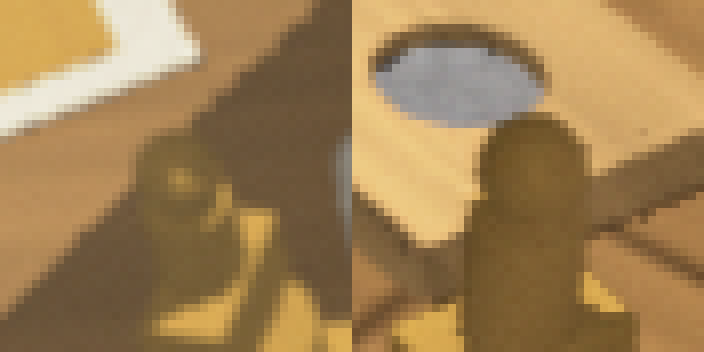

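```bash
python3 - <<'E'
from h import *
np.set_printoptions(precision=4,suppress=True)
pw,dw,cw=load('w1');cs=cam('scene');ci=cam('side')
b=(305.4,211.6)
print(tri([ray(cw,b),ray(cs,(189.8,207.6)),ray(ci,(407,279.6))]), plane(cw,b,.143),plane(cs,(189.8,207.6),.143),plane(ci,(407,279.6),.143))
delta([.462,-.264,.20],.34)
E
```

```text
(array([ 0.462 , -0.264 ,  0.1408]), [np.float64(0.0006321444801663522), np.float64(0.0012045445089613849), np.float64(0.0012289113933979052)]) [ 0.4619 -0.2643  0.143 ] [ 0.4652 -0.2641  0.143 ] [ 0.4598 -0.2641  0.143 ]
t 1.38 at [ 0.4539 -0.2809  0.299 ] yaw 0.3375 op 1.0 F [ 1.3 -0.3  0.2] q1,q6 [-0.74  0.49]
  delta_pos [ 0.0133 -0.013   0.099 ] delta_rot [-0.0028  0.0005 -0.0025] rows 2.4
```

Request:
carry_out([
  {"delta_pos":[0.013,-0.013,0.02],"delta_rot":[-0.003,0,0],"claw":100},
  {"delta_pos":[0.013,-0.013,0.05],"delta_rot":[-0.003,0,0],"claw":100},
  {"delta_pos":[0.013,-0.013,0.08],"delta_rot":[-0.003,0,0],"claw":100},
  {"delta_pos":[0.013,-0.013,0.11],"delta_rot":[-0.003,0,0],"claw":100},
  {"delta_pos":[0.013,-0.013,0.135],"delta_rot":[-0.003,0,0],"claw":100},
  {"delta_pos":[0.013,-0.013,0.15],"delta_rot":[-0.003,0,0],"claw":100},
  {"delta_pos":[0.013,-0.013,0.15],"delta_rot":[-0.003,0,0],"claw":100},
])

```text
time: 1.97
eef_pos: [0.4585, -0.2634, 0.1441]
tcp_rot: [0.986, 0.167, -0.003, -0.003]
contact_force: [-1.4, 0.2, -0.6]
opening: 1.0
```

```bash
python3 - <<'E'
from h import *
delta([.462,-.264,.131],.34)
snap('side','i2'); snap('wrist','w2')
i=cv2.imread('pics/i2.png')[180:370,300:500];w=cv2.imread('pics/w2.png')
cv2.imwrite('pics/c2.png',np.hstack([cv2.resize(i,(400,380)),cv2.resize(w,(400,380))]))
E
```

```text
t 1.97 at [ 0.4585 -0.2634  0.1441] yaw 0.335 op 1.0 F [-1.4  0.2 -0.6] q1,q6 [-0.71  0.52]
  delta_pos [0.0031 0.0018 0.0131] delta_rot [-0.0079  0.0054 -0.0051] rows 0.3
```

View pics/c2.png

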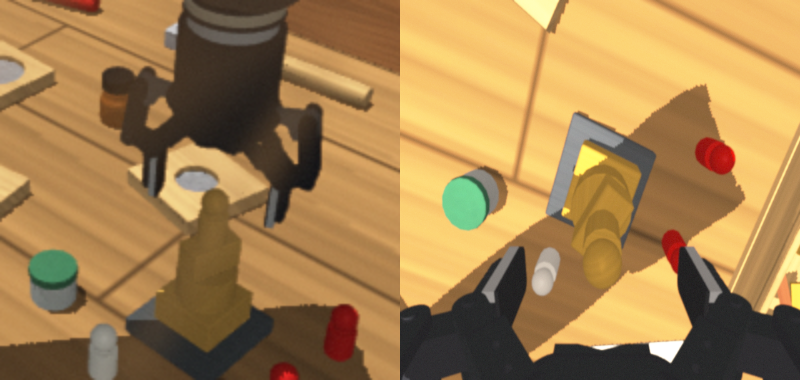

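Request:
carry_out([
  {"delta_pos":[0.003,0.002,0.013],"delta_rot":[-0.008,0.005,-0.005],"claw":100},
  {"delta_pos":[0.003,0.002,0.013],"delta_rot":[-0.008,0.005,-0.005],"claw":100},
  {"delta_pos":[0.003,0.002,0.013],"delta_rot":[-0.008,0.005,-0.005],"claw":100},
])

```text
time: 2.32
eef_pos: [0.4646, -0.2666, 0.1368]
tcp_rot: [0.986, 0.169, 0.003, 0.004]
contact_force: [0.2, 0.4, -0.1]
opening: 0.998
```

```bash
python3 - <<'E'
from h import *
c=cam('side'); 
for z in(.13,.135,.14,.145): print(z,proj(c,[.4725,-.3034,z]),proj(c,[.4445,-.2234,z]))
delta([.462,-.264,.131],.34)
snap('side','i3')
i=cv2.imread('pics/i3.png')[180:370,300:500]
cv2.imwrite('pics/c3.png',cv2.resize(i,(600,570)))
E
```

```text
0.13 [432.18713168 293.3642721 ] [379.79864811 279.50018109]
0.135 [432.54174566 290.84663617] [379.95784714 277.03104971]
0.14 [432.8989284  288.31076293] [380.11815497 274.54472116]
0.145 [433.25870792 285.75645351] [380.27958323 272.04101517]
t 2.32 at [ 0.4646 -0.2666  0.1368] yaw 0.3398 op 0.998 F [ 0.2  0.4 -0.1] q1,q6 [-0.71  0.52]
  delta_pos [-0.0017 -0.0033  0.0058] delta_rot [ 0.008  -0.0041 -0.0002] rows 0.2
```

View pics/c3.png

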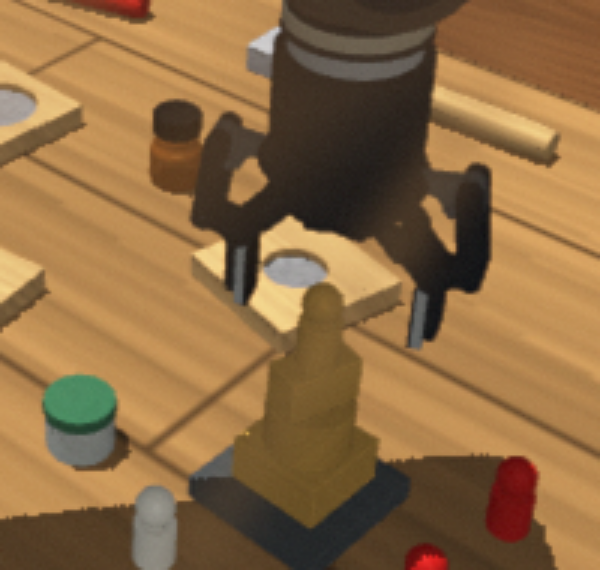

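Request:
carry_out([
  {"delta_pos":[0,0,0],"delta_rot":[0,0,0],"claw":100},
  {"delta_pos":[0,0,0],"delta_rot":[0,0,0],"claw":100},
  {"delta_pos":[0,0,0],"delta_rot":[0,0,0],"claw":100},
])

```text
time: 2.62
eef_pos: [0.4652, -0.2669, 0.1382]
tcp_rot: [0.986, 0.169, 0.004, 0.005]
contact_force: [-0.2, -0.6, -0.4]
opening: 1.0
```

```bash
python3 - <<'E'
from h import *
delta([.462,-.264,.131],.34)
c=cam('side')
st=ctrl.get_state()
for T in (np.array([.4646,-.2666,.1368]),):
  n=np.array([np.cos(.34),np.sin(.34),0]); yv=np.array([np.sin(.34),-np.cos(.34),0])
  for uv in((439,295.7),(436.5,294),(381,280),(378,279)):
    for off in (0,-.011):
      C,d=ray(c,uv); t=((T+n*off-C)@n)/(d@n); P=C+t*d; print(uv,off,'lat',round((P-T)@yv,4),'ahead',round(T[2]-P[2],4))
E
```

```text
t 2.62 at [ 0.4652 -0.2669  0.1382] yaw 0.34 op 1.0 F [-0.2 -0.6 -0.4] q1,q6 [-0.71  0.52]
  delta_pos [-0.0021 -0.0039  0.0071] delta_rot [ 0.0102 -0.0054 -0.0001] rows 0.2
(439, 295.7) 0 lat 0.0473 ahead 0.0118
(439, 295.7) -0.011 lat 0.0489 ahead 0.0028
(436.5, 294) 0 lat 0.0432 ahead 0.0098
(436.5, 294) -0.011 lat 0.0448 ahead 0.0008
(381, 280) 0 lat -0.0467 ahead 0.0109
(381, 280) -0.011 lat -0.0435 ahead 0.0019
(378, 279) 0 lat -0.0518 ahead 0.0105
(378, 279) -0.011 lat -0.0485 ahead 0.0014
```

Request:
carry_out([
  {"delta_pos":[-0.002,-0.004,0.007],"delta_rot":[0.008,-0.004,0],"claw":100},
  {"delta_pos":[-0.002,-0.004,0.007],"delta_rot":[0.008,-0.004,0],"claw":100},
  {"delta_pos":[-0.002,-0.004,0.007],"delta_rot":[0.008,-0.004,0],"claw":100},
  {"delta_pos":[-0.002,-0.004,0.007],"delta_rot":[0.008,-0.004,0],"claw":100},
])

```text
time: 2.95
eef_pos: [0.4619, -0.2637, 0.1308]
tcp_rot: [0.986, 0.169, 0.001, 0.001]
contact_force: [0.0, 0.1, -0.1]
opening: 1.002
```

```bash
python3 - <<'E'
from h import *
delta([.462,-.264,.131],.34)
E
```

```text
t 2.95 at [ 0.4619 -0.2637  0.1308] yaw 0.3401 op 1.002 F [ 0.   0.1 -0.1] q1,q6 [-0.71  0.52]
  delta_pos [-0.      0.0003 -0.0002] delta_rot [ 0.0017 -0.001   0.0001] rows 0.0
```

Request:
carry_out([
  {"delta_pos":[0,0,0],"delta_rot":[0,0,0],"claw":15},
  {"delta_pos":[0,0,0],"delta_rot":[0,0,0],"claw":15},
  {"delta_pos":[0,0,0],"delta_rot":[0,0,0],"claw":15},
  {"delta_pos":[0,0,0],"delta_rot":[0,0,0],"claw":15},
  {"delta_pos":[0,0,0],"delta_rot":[0,0,0],"claw":15},
  {"delta_pos":[0,0,0],"delta_rot":[0,0,0],"claw":15},
  {"delta_pos":[0,0,0],"delta_rot":[0,0,0],"claw":15},
  {"delta_pos":[0,0,0],"delta_rot":[0,0,0],"claw":15},
], force=40)

```text
time: 3.62
eef_pos: [0.4621, -0.2638, 0.131]
tcp_rot: [0.986, 0.169, 0.001, 0.001]
contact_force: [-1.0, 0.2, 1.6]
opening: 0.249
```

```bash
python3 - <<'E'
from h import *
delta([.462,-.264,.20],.34)
E
```

```text
t 3.62 at [ 0.4621 -0.2638  0.131 ] yaw 0.3401 op 0.249 F [-1.   0.2  1.6] q1,q6 [-0.71  0.52]
  delta_pos [-0.0001  0.0003 -0.069 ] delta_rot [ 0.002  -0.0013  0.0001] rows 1.7
```

Request:
carry_out([
  {"delta_pos":[0,0,-0.01],"delta_rot":[0,0,0],"claw":15},
  {"delta_pos":[0,0,-0.03],"delta_rot":[0,0,0],"claw":15},
  {"delta_pos":[0,0,-0.05],"delta_rot":[0,0,0],"claw":15},
  {"delta_pos":[0,0,-0.05],"delta_rot":[0,0,0],"claw":15},
  {"delta_pos":[0,0,-0.05],"delta_rot":[0,0,0],"claw":15},
])

```text
time: 4.03
eef_pos: [0.4626, -0.2642, 0.1824]
tcp_rot: [0.986, 0.169, 0.002, 0.002]
contact_force: [-0.2, -0.4, -2.2]
opening: 0.25
```

```bash
python3 - <<'E'
from h import *
delta([.616,-.142,.19],.34)
p,d,c=snap('side','i4');snap('wrist','w4')
i=cv2.imread('pics/i4.png')[180:370,300:500];w=cv2.imread('pics/w4.png')
cv2.imwrite('pics/c4.png',np.hstack([cv2.resize(i,(400,380)),cv2.resize(w,(400,300)).copy() if 0 else cv2.resize(w,(400,380))]))
E
```

```text
t 4.03 at [ 0.4626 -0.2642  0.1824] yaw 0.3401 op 0.25 F [-0.2 -0.4 -2.2] q1,q6 [-0.71  0.52]
  delta_pos [ 0.1854 -0.064  -0.0074] delta_rot [ 0.0048 -0.0029  0.    ] rows 4.7
```

View pics/c4.png

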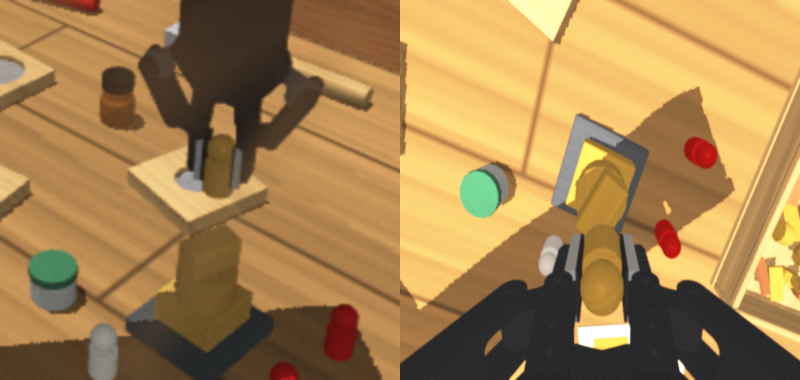

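Knob held and upright; the rest of the stack is undisturbed. Moving to the small round nest.

Request:
carry_out([
  {"delta_pos":[0.04,-0.014,-0.005],"delta_rot":[0,0,0],"claw":15},
  {"delta_pos":[0.075,-0.026,-0.005],"delta_rot":[0.002,-0.001,0],"claw":15},
  {"delta_pos":[0.11,-0.038,-0.005],"delta_rot":[0.004,-0.002,0],"claw":15},
  {"delta_pos":[0.14,-0.049,-0.004],"delta_rot":[0.004,-0.002,0],"claw":15},
  {"delta_pos":[0.165,-0.057,0],"delta_rot":[0.004,-0.002,0],"claw":15},
  {"delta_pos":[0.18,-0.062,0],"delta_rot":[0.004,-0.002,0],"claw":15},
  {"delta_pos":[0.185,-0.064,0],"delta_rot":[0.004,-0.002,0],"claw":15},
  {"delta_pos":[0.185,-0.064,0],"delta_rot":[0.004,-0.002,0],"claw":15},
])

```text
time: 4.8
eef_pos: [0.6142, -0.1405, 0.1785]
tcp_rot: [0.985, 0.17, -0.002, -0.002]
contact_force: [-1.2, 0.5, -1.1]
opening: 0.248
```

```bash
python3 - <<'E'
from h import *
delta([.616,-.142,.10],.34)
snap('wrist','w5');snap('scene','s5')
E
```

```text
t 4.8 at [ 0.6142 -0.1405  0.1785] yaw 0.3415 op 0.248 F [-1.2  0.5 -1.1] q1,q6 [-0.39  0.84]
  delta_pos [0.0015 0.0025 0.0785] delta_rot [-0.005   0.0038  0.0015] rows 1.9
```

View pics/w5.png

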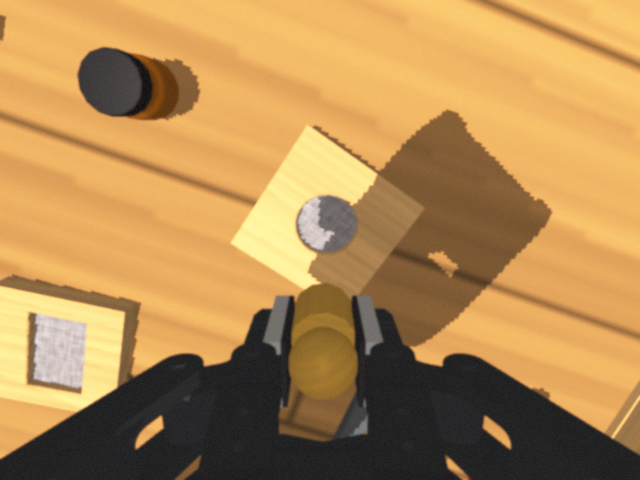

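View pics/s5.png

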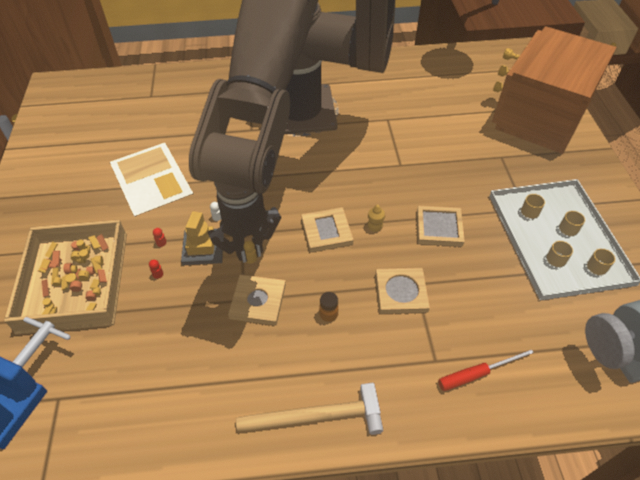

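Wrist view: the small round nest's felt is at (327,224), block corners at about (308,126), (423,208), (232,243), with the jar clear at (115,82). Scene view: the stack is still standing at (198,237).

```bash
python3 - <<'E'
from h import *
np.set_printoptions(precision=4,suppress=True)
p,d,c=load('w5')
P=[plane(c,a,.018) for a in((308,126),(423,208),(232,243))];print(P,'ctr',(P[1]+P[2])/2)
print('rim',plane(c,(327,223.5),.018),'floor',plane(c,(327,224),.010),'depth',dpt(c,d,(325,215)))
hs=cv2.cvtColor(p,cv2.COLOR_RGB2HSV); m=((hs[...,1]<70)).astype(np.uint8); m[:, :280]=0;m[:,380:]=0;m[:180]=0;m[270:]=0
M=cv2.moments(m,True);u=(M['m10']/M['m00'],M['m01']/M['m00']);print(u,m.sum(),plane(c,u,.010))
ci=cam('side');print('two-view',tri([ray(c,u),ray(cam('scene'),(257.5,297.5)),ray(ci,(398.5,270))]))
delta([.616,-.142,.10],.34)
E
```

```text
[array([ 0.6758, -0.1079,  0.018 ]), array([ 0.6502, -0.2028,  0.018 ]), array([ 0.5799, -0.0823,  0.018 ])] ctr [ 0.615  -0.1426  0.018 ]
rim [ 0.6167 -0.1425  0.018 ] floor [ 0.6146 -0.1434  0.01  ] depth [ 0.6206 -0.1396  0.0108]
(326.12456479690525, 223.09941972920697) 2585 [ 0.615  -0.1425  0.01  ]
two-view (array([ 0.6157, -0.1424,  0.0116]), [np.float64(0.0003845993938829211), np.float64(0.0004936112926360454), np.float64(0.0006363987184924612)])
t 4.9 at [ 0.6135 -0.1418  0.1793] yaw 0.3396 op 0.252 F [-0.3  0.7 -1.4] q1,q6 [-0.39  0.84]
  delta_pos [0.0026 0.0014 0.0792] delta_rot [-0.0042  0.0033 -0.0004] rows 1.9
```

Request:
carry_out([
  {"delta_pos":[0.002,0.001,0.03],"delta_rot":[-0.004,0.003,0],"claw":15},
  {"delta_pos":[0.002,0.001,0.06],"delta_rot":[-0.004,0.003,0],"claw":15},
  {"delta_pos":[0.002,0.001,0.09],"delta_rot":[-0.004,0.003,0],"claw":15},
  {"delta_pos":[0.002,0.001,0.11],"delta_rot":[-0.004,0.003,0],"claw":15},
  {"delta_pos":[0.002,0.001,0.125],"delta_rot":[-0.004,0.003,0],"claw":15},
  {"delta_pos":[0.002,0.001,0.13],"delta_rot":[-0.004,0.003,0],"claw":15},
  {"delta_pos":[0.002,0.001,0.13],"delta_rot":[-0.004,0.003,0],"claw":15},
])

```text
time: 5.48
eef_pos: [0.6132, -0.1424, 0.0477]
tcp_rot: [0.986, 0.168, -0.002, -0.001]
contact_force: [-0.3, -0.3, -1.0]
opening: 0.251
```

```bash
python3 - <<'E'
from h import *
delta([.6155,-.1425,.037],.34)
snap('side','i6')
i=cv2.imread('pics/i6.png')[180:330,320:500]
cv2.imwrite('pics/c6.png',cv2.resize(i,(720,600)))
E
```

```text
t 5.48 at [ 0.6132 -0.1424  0.0477] yaw 0.3379 op 0.251 F [-0.3 -0.3 -1. ] q1,q6 [-0.39  0.84]
  delta_pos [0.0022 0.0009 0.0107] delta_rot [-0.0024  0.0032 -0.0021] rows 0.3
```

View pics/c6.png

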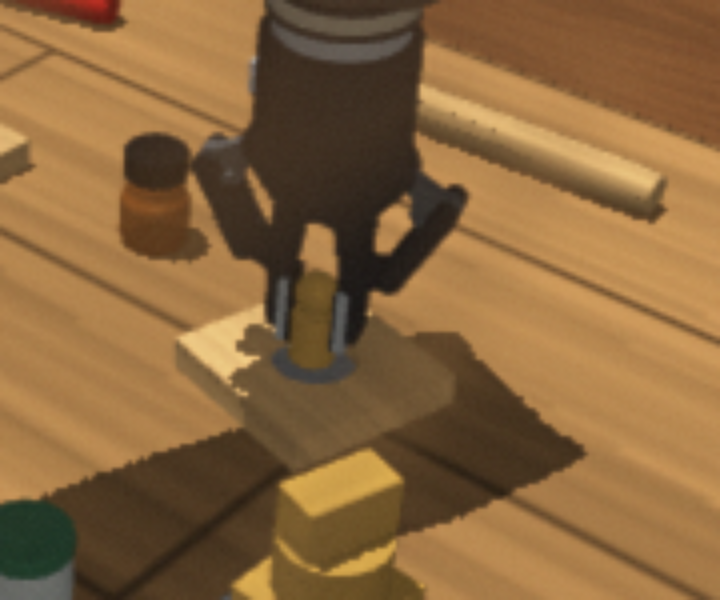

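Over the recess and upright. Lowering the last centimetre.

Request:
carry_out([
  {"delta_pos":[0.002,0.001,0.004],"delta_rot":[-0.002,0.003,0],"claw":15},
  {"delta_pos":[0.002,0.001,0.007],"delta_rot":[-0.002,0.003,0],"claw":15},
  {"delta_pos":[0.002,0.001,0.009],"delta_rot":[-0.002,0.003,0],"claw":15},
  {"delta_pos":[0.002,0.001,0.0095],"delta_rot":[-0.002,0.003,0],"claw":15},
  {"delta_pos":[0.002,0.001,0.01],"delta_rot":[-0.002,0.003,0],"claw":15},
  {"delta_pos":[0.002,0.001,0.01],"delta_rot":[-0.002,0.003,0],"claw":15},
])

```text
time: 6.03
eef_pos: [0.6167, -0.1428, 0.0395]
tcp_rot: [0.986, 0.168, 0.001, 0.001]
contact_force: [0.8, 0.3, -1.5]
opening: 0.249
```

```bash
python3 - <<'E'
from h import *
delta([.6155,-.1425,.037],.34)
E
```

```text
t 6.03 at [ 0.6167 -0.1428  0.0395] yaw 0.3384 op 0.249 F [ 0.8  0.3 -1.5] q1,q6 [-0.39  0.84]
  delta_pos [-0.0011 -0.0007  0.0025] delta_rot [ 0.0016 -0.0022 -0.0016] rows 0.1
```

Request:
carry_out([
  {"delta_pos":[-0.001,0,0.002],"delta_rot":[0.001,-0.002,0],"claw":15},
  {"delta_pos":[-0.001,0,0.003],"delta_rot":[0.001,-0.002,0],"claw":15},
  {"delta_pos":[-0.001,0,0.003],"delta_rot":[0.001,-0.002,0],"claw":15},
])

```text
time: 6.28
eef_pos: [0.6159, -0.1432, 0.0371]
tcp_rot: [0.986, 0.168, 0.0, 0.0]
contact_force: [-1.5, 1.1, 2.9]
opening: 0.244
```

```bash
python3 - <<'E'
from h import *
delta([.6155,-.1425,.037],.34)
E
```

```text
t 6.28 at [ 0.6159 -0.1432  0.0371] yaw 0.3386 op 0.244 F [-1.5  1.1  2.9] q1,q6 [-0.39  0.84]
  delta_pos [-0.0002 -0.0008  0.0001] delta_rot [ 0.0006 -0.     -0.0014] rows 0.0
```

Contact: the force went from −1.5 to +2.9 N. Releasing, then lifting.

Request:
carry_out([
  {"delta_pos":[0,0,0],"delta_rot":[0,0,0],"claw":32},
  {"delta_pos":[0,0,0],"delta_rot":[0,0,0],"claw":45},
  {"delta_pos":[0,0,0],"delta_rot":[0,0,0],"claw":70},
  {"delta_pos":[0,0,0],"delta_rot":[0,0,0],"claw":70},
  {"delta_pos":[0,0,-0.015],"delta_rot":[0,0,0],"claw":70},
  {"delta_pos":[0,0,-0.04],"delta_rot":[0,0,0],"claw":70},
  {"delta_pos":[0,0,-0.08],"delta_rot":[0,0,0],"claw":85},
  {"delta_pos":[0,0,-0.12],"delta_rot":[0,0,0],"claw":100},
])

```text
time: 6.95
eef_pos: [0.6149, -0.1427, 0.1578]
tcp_rot: [0.986, 0.168, -0.001, -0.0]
contact_force: [0.1, -0.7, 0.4]
opening: 0.954
```

```bash
python3 - <<'E'
from h import *
delta([.455,-.27,.25],-.25)
snap('wrist','w7');snap('side','i7')
i=cv2.imread('pics/i7.png')[180:380,300:500];w=cv2.imread('pics/w7.png')
cv2.imwrite('pics/c7.png',np.hstack([cv2.resize(i,(400,400)),cv2.resize(w,(400,400))]))
E
```

```text
t 6.95 at [ 0.6149 -0.1427  0.1578] yaw 0.3386 op 0.954 F [ 0.1 -0.7  0.4] q1,q6 [-0.39  0.84]
  delta_pos [-0.1933  0.0668 -0.0918] delta_rot [-0.0007  0.0025  0.5886] rows 5.4
```

View pics/c7.png

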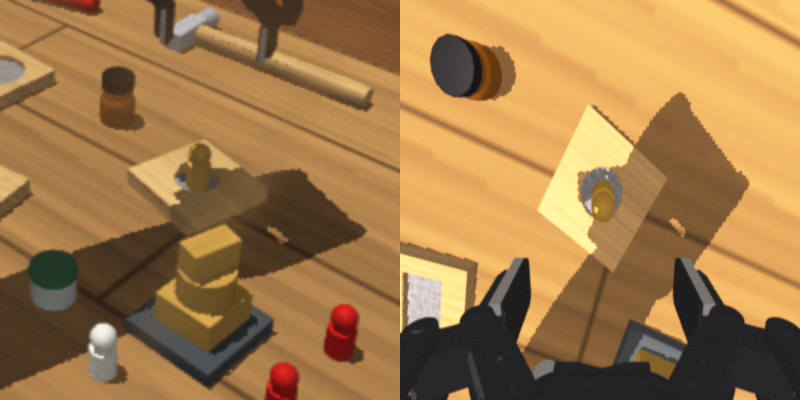

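Knob is upright in the small round nest, centred. Back over the stack to view the bar.

Request:
carry_out([
  {"delta_pos":[-0.02,0.007,-0.04],"delta_rot":[0,0,0.1],"claw":100},
  {"delta_pos":[-0.05,0.02,-0.06],"delta_rot":[0,0,0.2],"claw":100},
  {"delta_pos":[-0.09,0.03,-0.08],"delta_rot":[0,0,0.32],"claw":100},
  {"delta_pos":[-0.125,0.043,-0.09],"delta_rot":[0,0,0.44],"claw":100},
  {"delta_pos":[-0.16,0.056,-0.09],"delta_rot":[0,0,0.54],"claw":100},
  {"delta_pos":[-0.185,0.064,-0.09],"delta_rot":[0,0,0.59],"claw":100},
  {"delta_pos":[-0.193,0.067,-0.09],"delta_rot":[0,0,0.59],"claw":100},
  {"delta_pos":[-0.193,0.067,-0.09],"delta_rot":[0,0,0.59],"claw":100},
])

```text
time: 7.72
eef_pos: [0.4584, -0.2728, 0.2568]
tcp_rot: [0.992, -0.127, 0.009, 0.003]
contact_force: [0.0, 0.1, 0.4]
opening: 1.001
```

```bash
python3 - <<'E'
from h import *
delta([.463,-.263,.15],-.25)
snap('wrist','w8')
w=cv2.imread('pics/w8.png');print(w.shape)
cv2.imwrite('pics/c8.png',cv2.resize(w[100:320,210:430],(792,594*1),interpolation=3) if 0 else cv2.resize(w[110:310,210:410],(600,600),interpolation=3))
E
```

```text
t 7.72 at [ 0.4584 -0.2728  0.2568] yaw -0.2538 op 1.001 F [0.  0.1 0.4] q1,q6 [-0.73  1.09]
  delta_pos [-0.     -0.0111  0.1068] delta_rot [ 0.0034 -0.0189 -0.0038] rows 2.6
(480, 640, 3)
```

View pics/c8.png

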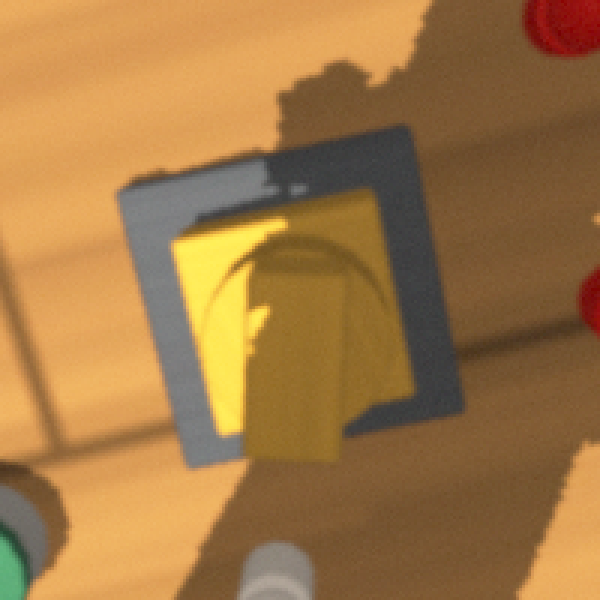

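The bar's top face has crop corners (246,270), (347,275), (340,461), (243,457), i.e. it is centred on wrist pixel (308,232), nearly aligned with the tool x axis.

```bash
python3 - <<'E'
from h import *
np.set_printoptions(precision=4,suppress=True)
p,d,c=load('w8')
def quad(pts,z,s=3,o=(210,110)):
    P=np.array([plane(c,(o[0]+a/s-.33,o[1]+b/s-.33),z) for a,b in pts]); e=np.roll(P,-1,0)-P
    print(P.mean(0),np.linalg.norm(e,axis=1),np.degrees(np.arctan2(e[:,1],e[:,0])))
quad([(246,270),(347,275),(340,461),(243,457)],.104)
quad([(172,241),(376,188),(415,393),(217,436)],.046)
print(dpt(c,d,(308,230)),dpt(c,d,(308,200)),dpt(c,d,(275,200)))
delta([.463,-.263,.15],-.25)
E
```

```text
[ 0.4619 -0.264   0.104 ] [0.0232 0.0448 0.0232 0.0449] [-107.5006  163.3632   72.8279  -16.6342]
[ 0.4629 -0.2627  0.046 ] [0.0577 0.0588 0.058  0.057 ] [-90.18   176.722   88.0218  -3.5534]
[ 0.4633 -0.2646  0.1037] [ 0.4833 -0.2699  0.1008] [ 0.482  -0.2394  0.0444]
t 7.77 at [ 0.4594 -0.272   0.2566] yaw -0.2524 op 0.996 F [-0.3  0.4 -0.6] q1,q6 [-0.73  1.09]
  delta_pos [-0.0008 -0.0099  0.1066] delta_rot [ 0.0027 -0.0189 -0.0024] rows 2.6
```

Request:
carry_out([
  {"delta_pos":[-0.001,-0.009,0.02],"delta_rot":[0.003,-0.015,0.025],"claw":100},
  {"delta_pos":[-0.001,-0.009,0.05],"delta_rot":[0.003,-0.015,0.025],"claw":100},
  {"delta_pos":[-0.001,-0.009,0.08],"delta_rot":[0.003,-0.015,0.025],"claw":100},
  {"delta_pos":[-0.001,-0.009,0.11],"delta_rot":[0.003,-0.015,0.025],"claw":100},
  {"delta_pos":[-0.001,-0.009,0.13],"delta_rot":[0.003,-0.015,0.025],"claw":100},
  {"delta_pos":[-0.001,-0.009,0.137],"delta_rot":[0.003,-0.015,0.025],"claw":100},
  {"delta_pos":[-0.001,-0.009,0.137],"delta_rot":[0.003,-0.015,0.025],"claw":100},
])

```text
time: 8.35
eef_pos: [0.4629, -0.262, 0.1171]
tcp_rot: [0.991, -0.137, -0.0, -0.002]
contact_force: [0.1, -0.1, 0.2]
opening: 1.002
```

```bash
python3 - <<'E'
from h import *
delta([.4622,-.2637,.104],-.28)
E
```

```text
t 8.35 at [ 0.4629 -0.262   0.1171] yaw -0.2752 op 1.002 F [ 0.1 -0.1  0.2] q1,q6 [-0.71  1.14]
  delta_pos [-0.0002  0.0019  0.0131] delta_rot [-0.0031  0.0006  0.0048] rows 0.3
```

Request:
carry_out([
  {"delta_pos":[0,0.002,0.007],"delta_rot":[-0.003,0,0.005],"claw":100},
  {"delta_pos":[0,0.002,0.013],"delta_rot":[-0.003,0,0.005],"claw":100},
  {"delta_pos":[0,0.002,0.013],"delta_rot":[-0.003,0,0.005],"claw":100},
  {"delta_pos":[0,0.002,0.013],"delta_rot":[-0.003,0,0.005],"claw":100},
  {"delta_pos":[0,0.002,0.013],"delta_rot":[-0.003,0,0.005],"claw":100},
])

```text
time: 8.77
eef_pos: [0.4628, -0.2643, 0.105]
tcp_rot: [0.99, -0.14, 0.0, 0.0]
contact_force: [-0.2, -1.2, -1.2]
opening: 1.001
```

```bash
python3 - <<'E'
from h import *
delta([.4622,-.2637,.104],-.28)
E
```

```text
t 8.77 at [ 0.4628 -0.2643  0.105 ] yaw -0.2803 op 1.001 F [-0.2 -1.2 -1.2] q1,q6 [-0.71  1.14]
  delta_pos [-0.0007 -0.0004  0.001 ] delta_rot [ 0.0005 -0.0009 -0.0003] rows 0.0
```

Request:
carry_out([
  {"delta_pos":[0,0,0.001],"delta_rot":[0,0,0],"claw":45},
  {"delta_pos":[0,0,0.001],"delta_rot":[0,0,0],"claw":45},
  {"delta_pos":[0,0,0.001],"delta_rot":[0,0,0],"claw":35},
  {"delta_pos":[0,0,0.001],"delta_rot":[0,0,0],"claw":15},
  {"delta_pos":[0,0,0.001],"delta_rot":[0,0,0],"claw":15},
  {"delta_pos":[0,0,0.001],"delta_rot":[0,0,0],"claw":15},
  {"delta_pos":[0,0,0.001],"delta_rot":[0,0,0],"claw":15},
], force=50)

```text
time: 9.35
eef_pos: [0.463, -0.2645, 0.1043]
tcp_rot: [0.99, -0.14, 0.001, 0.001]
contact_force: [0.1, -1.0, 1.2]
opening: 0.27
```

```bash
python3 - <<'E'
from h import *
delta([.4622,-.2637,.104],-.28)
E
```

```text
t 9.35 at [ 0.463  -0.2645  0.1043] yaw -0.2803 op 0.27 F [ 0.1 -1.   1.2] q1,q6 [-0.71  1.14]
  delta_pos [-0.001  -0.0005  0.0003] delta_rot [ 0.0008 -0.0016 -0.0003] rows 0.0
```

Request:
carry_out([
  {"delta_pos":[0,0,0],"delta_rot":[0,0,0],"claw":15},
  {"delta_pos":[0,0,0],"delta_rot":[0,0,0],"claw":15},
  {"delta_pos":[0,0,-0.01],"delta_rot":[0,0,0],"claw":15},
  {"delta_pos":[0,0,-0.03],"delta_rot":[0,0,0],"claw":15},
  {"delta_pos":[0,0,-0.05],"delta_rot":[0,0,0],"claw":15},
  {"delta_pos":[0,0,-0.065],"delta_rot":[0,0,0],"claw":15},
  {"delta_pos":[0,0,-0.065],"delta_rot":[0,0,0],"claw":15},
])

```text
time: 9.93
eef_pos: [0.4646, -0.2657, 0.1734]
tcp_rot: [0.99, -0.14, 0.004, 0.002]
contact_force: [0.8, -0.2, -0.8]
opening: 0.267
```

```bash
python3 - <<'E'
from h import *
delta([.455,.02,.18],-.28)
snap('wrist','w9');snap('side','i9');snap('scene','s9')
i=cv2.imread('pics/i9.png')[180:380,300:500];w=cv2.imread('pics/w9.png')
cv2.imwrite('pics/c9.png',np.hstack([cv2.resize(i,(400,400)),cv2.resize(w,(400,400))]))
s=cv2.imread('pics/s9.png')[180:330,220:480]; cv2.imwrite('pics/c9s.png',cv2.resize(s,(780,450),interpolation=3))
E
```

```text
t 9.93 at [ 0.4646 -0.2657  0.1734] yaw -0.2801 op 0.267 F [ 0.8 -0.2 -0.8] q1,q6 [-0.71  1.14]
  delta_pos [-0.0881 -0.2719 -0.0083] delta_rot [ 0.0037 -0.0079 -0.0001] rows 6.9
```

View pics/c9.png

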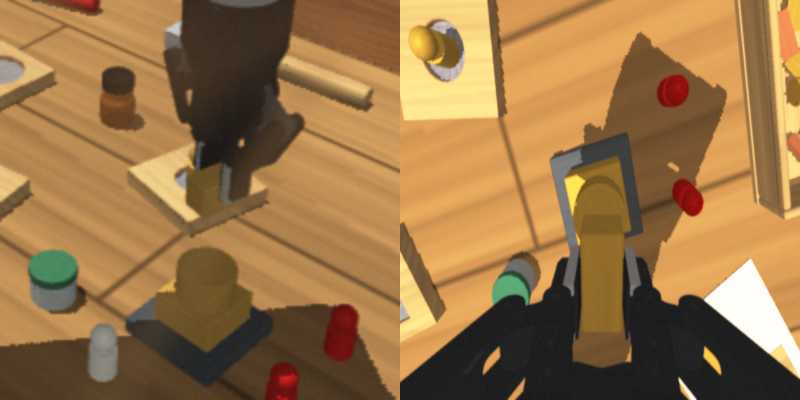

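View pics/c9s.png

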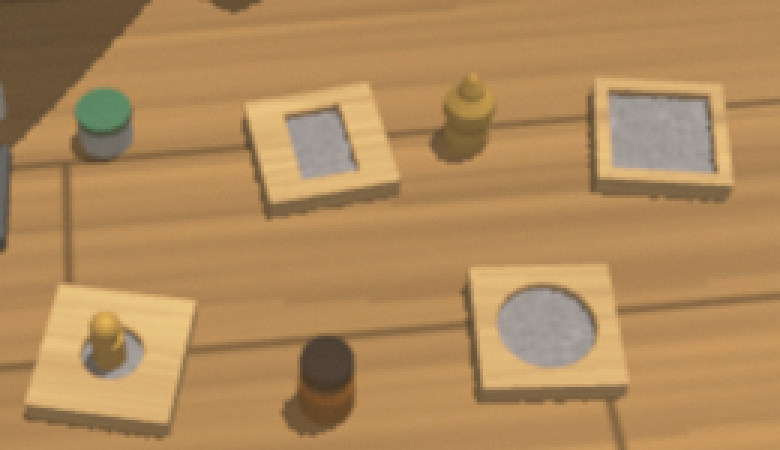

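```bash
python3 - <<'E'
from h import *
np.set_printoptions(precision=4,suppress=True)
cs=cam('scene')
def quad(pts,z):
    P=np.array([plane(cs,(220+a/3-.33,180+b/3-.33),z) for a,b in pts]); e=np.roll(P,-1,0)-P
    print(P.mean(0),np.linalg.norm(e,axis=1),np.degrees(np.arctan2(e[:,1],e[:,0])))
quad([(247,103),(368,84),(399,183),(268,205)],.018)
quad([(286,113),(340,104),(358,172),(303,179)],.018)
quad([(597,78),(726,86),(733,185),(596,180)],.018)
quad([(469,266),(608,264),(627,386),(478,388)],.018)
delta([.44,.02,.18],.2)
E
```

```text
[0.4486 0.0235 0.018 ] [0.0968 0.1002 0.1001 0.1008] [  95.2259    5.7273  -84.4804 -176.1517]
[0.4477 0.0245 0.018 ] [0.043  0.0682 0.042  0.066 ] [  95.8436    4.4018  -87.2304 -174.7277]
[0.4665 0.2852 0.018 ] [0.0999 0.0979 0.1013 0.1018] [ 78.7899 -12.2202 -99.0076 167.0536]
[0.6287 0.1613 0.018 ] [0.1    0.1009 0.1016 0.1009] [ 84.7298  -5.4576 -95.2824 173.6588]
t 10.08 at [ 0.4624 -0.264   0.1685] yaw -0.2803 op 0.266 F [-0.1 -0.7 -2.5] q1,q6 [-0.71  1.14]
  delta_pos [-0.1001 -0.2667 -0.0116] delta_rot [ 0.0003 -0.0001 -0.4803] rows 6.8
```

Request:
carry_out([
  {"delta_pos":[-0.012,-0.034,-0.01],"delta_rot":[0,0,-0.06],"claw":15},
  {"delta_pos":[-0.025,-0.072,-0.012],"delta_rot":[0,0,-0.12],"claw":15},
  {"delta_pos":[-0.039,-0.111,-0.012],"delta_rot":[0,0,-0.18],"claw":15},
  {"delta_pos":[-0.053,-0.15,-0.012],"delta_rot":[0,0,-0.24],"claw":15},
  {"delta_pos":[-0.067,-0.19,-0.012],"delta_rot":[0,0,-0.3],"claw":15},
  {"delta_pos":[-0.08,-0.228,-0.012],"delta_rot":[0,0,-0.35],"claw":15},
  {"delta_pos":[-0.09,-0.258,-0.012],"delta_rot":[0,0,-0.365],"claw":15},
  {"delta_pos":[-0.094,-0.271,-0.012],"delta_rot":[0,0,-0.365],"claw":15},
])

```text
time: 10.75
eef_pos: [0.4448, 0.0261, 0.1783]
tcp_rot: [0.999, 0.044, -0.002, -0.001]
contact_force: [-0.5, -0.9, -1.9]
opening: 0.266
```

```bash
python3 - <<'E'
from h import *
delta([.448,.024,.18],.085)
snap('wrist','w10')
delta([.448,.024,.18],.085)
E
```

```text
t 10.75 at [0.4448 0.0261 0.1783] yaw 0.0886 op 0.266 F [-0.5 -0.9 -1.9] q1,q6 [-0.17  1.31]
  delta_pos [ 0.003   0.0024 -0.0017] delta_rot [-0.002   0.0039  0.0036] rows 0.1
t 10.8 at [0.445  0.0267 0.1783] yaw 0.0886 op 0.27 F [-0.4  1.  -1.3] q1,q6 [-0.17  1.31]
  delta_pos [ 0.0028  0.0029 -0.0017] delta_rot [-0.0028  0.0037  0.0036] rows 0.1
```

View pics/w10.png

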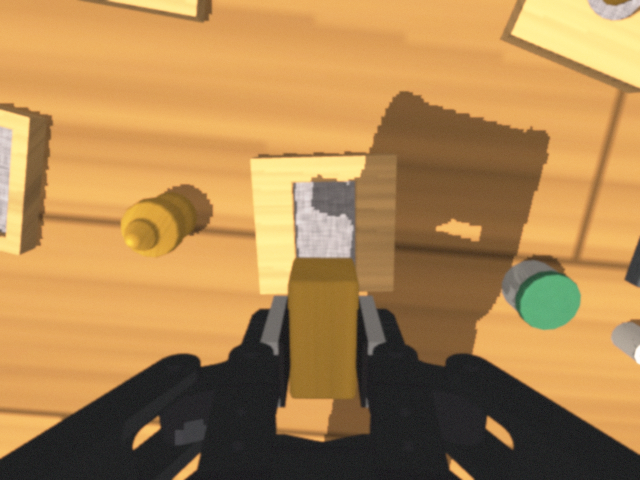

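The oblong nest's corners are at about (251,158), (396,154), (260,294), (393,291). The recess's far edge runs (293,182)–(355,179), and the bar is held straight.

```bash
python3 - <<'E'
from h import *
np.set_printoptions(precision=4,suppress=True)
p,d,c=load('w10')
P=np.array([plane(c,a,.018) for a in((251,158),(396,154),(393,291),(260,294))]);e=np.roll(P,-1,0)-P
print(P,P.mean(0),np.linalg.norm(e,axis=1),np.degrees(np.arctan2(e[:,1],e[:,0])))
F=[plane(c,a,.018) for a in((293,182),(355,179))];print(F,np.mean(F,0))
F=[plane(c,a,.010) for a in((297,230),(354,230))];print(F,np.mean(F,0)); print(dpt(c,d,(325,240)),dpt(c,d,(275,240)))
E
```

```text
[[ 0.4884  0.079   0.018 ]
 [ 0.4997 -0.0196  0.018 ]
 [ 0.3994 -0.0312  0.018 ]
 [ 0.3882  0.0684  0.018 ]] [0.4439 0.0241 0.018 ] [0.0992 0.101  0.1002 0.1008] [ -83.4272 -173.3594   96.4186    6.0499]
[array([0.4745, 0.0492, 0.018 ]), array([0.4804, 0.0065, 0.018 ])] [0.4775 0.0278 0.018 ]
[array([0.4382, 0.0444, 0.01  ]), array([0.4419, 0.0024, 0.01  ])] [0.4401 0.0234 0.01  ]
[0.4328 0.0231 0.0114] [0.431  0.0595 0.0165]
```

Request:
carry_out([
  {"delta_pos":[0,0.003,0.03],"delta_rot":[-0.002,0.004,-0.024],"claw":15},
  {"delta_pos":[0,0.003,0.06],"delta_rot":[-0.002,0.004,-0.024],"claw":15},
  {"delta_pos":[0,0.003,0.09],"delta_rot":[-0.002,0.004,-0.024],"claw":15},
  {"delta_pos":[0,0.003,0.11],"delta_rot":[-0.002,0.004,-0.024],"claw":15},
  {"delta_pos":[0,0.003,0.123],"delta_rot":[-0.002,0.004,-0.024],"claw":15},
  {"delta_pos":[0,0.003,0.127],"delta_rot":[-0.002,0.004,-0.024],"claw":15},
  {"delta_pos":[0,0.003,0.127],"delta_rot":[-0.002,0.004,-0.024],"claw":15},
])

```text
time: 11.38
eef_pos: [0.4429, 0.024, 0.0492]
tcp_rot: [0.998, 0.056, -0.002, -0.001]
contact_force: [0.2, 0.2, -1.1]
opening: 0.263
```

```bash
python3 - <<'E'
from h import *
delta([.4455,.024,.0383],.113)
snap('side','i11');i=cv2.imread('pics/i11.png')[200:320,200:360]
cv2.imwrite('pics/c11.png',cv2.resize(i,(640,480)))
E
```

```text
t 11.38 at [0.4429 0.024  0.0492] yaw 0.1122 op 0.263 F [ 0.2  0.2 -1.1] q1,q6 [-0.18  1.28]
  delta_pos [0.0026 0.0003 0.0109] delta_rot [-0.0023  0.0046 -0.0008] rows 0.3
```

View pics/c11.png

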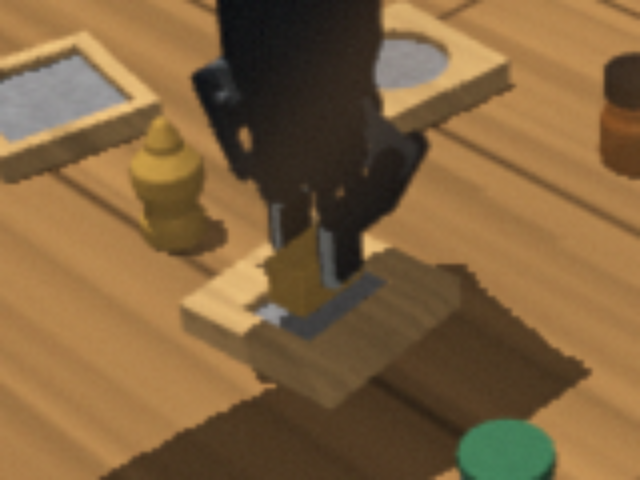

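Request:
carry_out([
  {"delta_pos":[0.0025,0,0.004],"delta_rot":[-0.002,0.004,0],"claw":15},
  {"delta_pos":[0.0025,0,0.008],"delta_rot":[-0.002,0.004,0],"claw":15},
  {"delta_pos":[0.0025,0,0.009],"delta_rot":[-0.002,0.004,0],"claw":15},
  {"delta_pos":[0.0025,0,0.009],"delta_rot":[-0.002,0.004,0],"claw":15},
  {"delta_pos":[0.0025,0,0.009],"delta_rot":[-0.002,0.004,0],"claw":15},
])

```text
time: 11.85
eef_pos: [0.4468, 0.0241, 0.0419]
tcp_rot: [0.998, 0.056, 0.001, 0.0]
contact_force: [0.2, 0.8, -1.9]
opening: 0.268
```

```bash
python3 - <<'E'
from h import *
delta([.4455,.024,.0383],.113)
E
```

```text
t 11.85 at [0.4468 0.0241 0.0419] yaw 0.1124 op 0.268 F [ 0.2  0.8 -1.9] q1,q6 [-0.17  1.28]
  delta_pos [-0.0013 -0.0001  0.0035] delta_rot [ 0.0008 -0.0028 -0.0006] rows 0.1
```

Request:
carry_out([
  {"delta_pos":[-0.001,0,0.002],"delta_rot":[0,-0.002,0],"claw":15},
  {"delta_pos":[-0.001,0,0.0035],"delta_rot":[0,-0.002,0],"claw":15},
  {"delta_pos":[-0.001,0,0.004],"delta_rot":[0,-0.002,0],"claw":15},
  {"delta_pos":[-0.001,0,0.004],"delta_rot":[0,-0.002,0],"claw":15},
])

```text
time: 12.18
eef_pos: [0.446, 0.0239, 0.0383]
tcp_rot: [0.998, 0.056, 0.0, 0.0]
contact_force: [-2.1, 0.6, 3.3]
opening: 0.268
```

```bash
python3 - <<'E'
from h import *
delta([.4455,.024,.0383],.113)
E
```

```text
t 12.18 at [0.446  0.0239 0.0383] yaw 0.1125 op 0.268 F [-2.1  0.6  3.3] q1,q6 [-0.17  1.28]
  delta_pos [-0.0005 -0.0001  0.    ] delta_rot [ 0.0008 -0.0007 -0.0005] rows 0.0
```

Contact. Releasing, then up.

Request:
carry_out([
  {"delta_pos":[0,0,0],"delta_rot":[0,0,0],"claw":34},
  {"delta_pos":[0,0,0],"delta_rot":[0,0,0],"claw":45},
  {"delta_pos":[0,0,0],"delta_rot":[0,0,0],"claw":65},
  {"delta_pos":[0,0,0],"delta_rot":[0,0,0],"claw":65},
  {"delta_pos":[0,0,-0.015],"delta_rot":[0,0,0],"claw":65},
  {"delta_pos":[0,0,-0.045],"delta_rot":[0,0,0],"claw":70},
  {"delta_pos":[0,0,-0.085],"delta_rot":[0,0,0],"claw":85},
  {"delta_pos":[0,0,-0.125],"delta_rot":[0,0,0],"claw":100},
])

```text
time: 12.85
eef_pos: [0.4447, 0.0242, 0.1636]
tcp_rot: [0.998, 0.056, -0.001, -0.0]
contact_force: [1.8, -1.5, 0.7]
opening: 0.95
```

```bash
python3 - <<'E'
from h import *
delta([.46,-.268,.22],.0)
snap('wrist','w12')
E
```

```text
t 12.85 at [0.4447 0.0242 0.1636] yaw 0.1124 op 0.95 F [ 1.8 -1.5  0.7] q1,q6 [-0.17  1.28]
  delta_pos [-0.0177  0.2921 -0.0564] delta_rot [-0.      0.0023  0.1124] rows 7.1
```

View pics/w12.png

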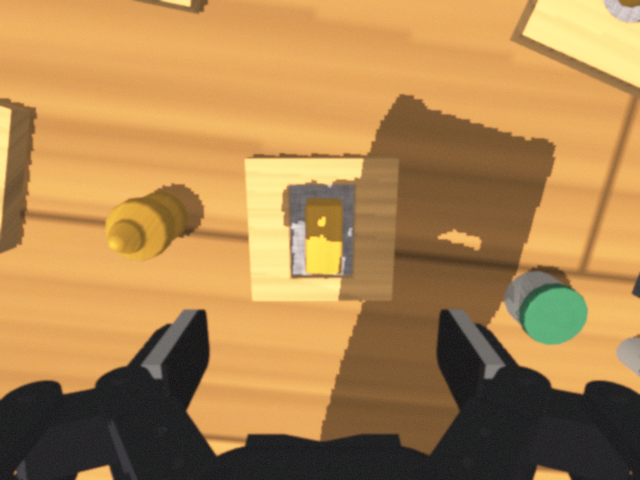

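Bar lies flat in the oblong recess with felt visible around it; finial and tin are unmoved. Back to the stack for the collar.

Request:
carry_out([
  {"delta_pos":[-0.002,0.03,-0.025],"delta_rot":[0,0,0.02],"claw":100},
  {"delta_pos":[-0.004,0.068,-0.04],"delta_rot":[0,0,0.04],"claw":100},
  {"delta_pos":[-0.007,0.108,-0.05],"delta_rot":[0,0,0.06],"claw":100},
  {"delta_pos":[-0.01,0.148,-0.055],"delta_rot":[0,0,0.08],"claw":100},
  {"delta_pos":[-0.012,0.188,-0.056],"delta_rot":[0,0,0.1],"claw":100},
  {"delta_pos":[-0.015,0.228,-0.056],"delta_rot":[0,0,0.11],"claw":100},
  {"delta_pos":[-0.017,0.265,-0.056],"delta_rot":[0,0.002,0.112],"claw":100},
  {"delta_pos":[-0.018,0.29,-0.056],"delta_rot":[0,0.002,0.112],"claw":100},
])

```text
time: 13.57
eef_pos: [0.4641, -0.27, 0.2303]
tcp_rot: [1.0, -0.001, 0.009, 0.002]
contact_force: [0.3, -1.0, 0.3]
opening: 1.001
```

Request:
carry_out([
  {"delta_pos":[0,0,0],"delta_rot":[0,0,0],"claw":100},
  {"delta_pos":[0,0,0],"delta_rot":[0,0,0],"claw":100},
])

```text
time: 13.73
eef_pos: [0.4638, -0.2713, 0.2297]
tcp_rot: [1.0, -0.002, 0.008, 0.002]
contact_force: [-0.2, 0.5, -0.1]
opening: 0.997
```

```bash
python3 - <<'E'
from h import *
delta([.463,-.263,.15],-.0)
snap('wrist','w13')
w=cv2.imread('pics/w13.png')
cv2.imwrite('pics/c13.png',cv2.resize(w[110:310,210:410],(600,600),interpolation=3))
E
```

```text
t 13.73 at [ 0.4638 -0.2713  0.2297] yaw -0.0043 op 0.997 F [-0.2  0.5 -0.1] q1,q6 [-0.72  0.85]
  delta_pos [-0.0021 -0.0086  0.0797] delta_rot [ 0.0036 -0.0166 -0.0043] rows 1.9
```

View pics/c13.png

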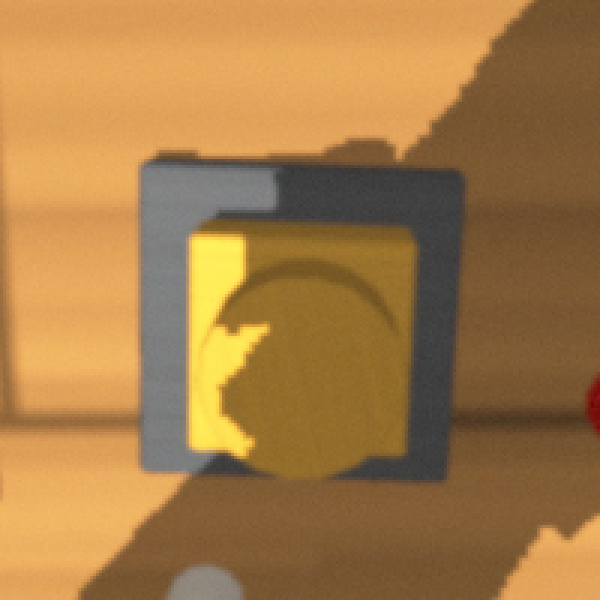

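Collar top circle is at wrist pixel about (310,236), standing on the plinth, whose top corners are at (273,188), (348,190), (345,261), (273,260).

```bash
python3 - <<'E'
from h import *
np.set_printoptions(precision=4,suppress=True)
p,d,c=load('w13')
print(plane(c,(310.3,235.7),.076),dpt(c,d,(310.3,235.7)))
for a in((200,375),(403,375),(302,277),(302,479)): print(plane(c,(210+a[0]/3-.3,110+a[1]/3-.3),.076))
P=np.array([plane(c,(210+a/3-.3,110+b/3-.3),.046) for a,b in((190,235),(415,240),(407,457),(188,450))]);e=np.roll(P,-1,0)-P
print(P.mean(0),np.linalg.norm(e,axis=1),np.degrees(np.arctan2(e[:,1],e[:,0])))
delta([.463,-.263,.15],-.0)
E
```

```text
[ 0.4617 -0.2637  0.076 ] [ 0.4618 -0.2637  0.0766]
[ 0.4626 -0.2398  0.076 ]
[ 0.4623 -0.2875  0.076 ]
[ 0.4857 -0.264   0.076 ]
[ 0.4366 -0.2634  0.076 ]
[ 0.4621 -0.2625  0.046 ] [0.0568 0.0576 0.058  0.0569] [-91.6164 178.522   87.6773  -2.6546]
t 13.78 at [ 0.4638 -0.2699  0.2297] yaw -0.0027 op 0.997 F [-0.6 -0.6 -0.3] q1,q6 [-0.72  0.85]
  delta_pos [-0.0021 -0.0072  0.0796] delta_rot [ 0.003  -0.0164 -0.0027] rows 1.9
```

Request:
carry_out([
  {"delta_pos":[-0.002,-0.006,0.03],"delta_rot":[0.003,-0.014,0],"claw":100},
  {"delta_pos":[-0.002,-0.006,0.06],"delta_rot":[0.003,-0.014,0],"claw":100},
  {"delta_pos":[-0.002,-0.006,0.09],"delta_rot":[0.003,-0.014,0],"claw":100},
  {"delta_pos":[-0.002,-0.006,0.115],"delta_rot":[0.003,-0.014,0],"claw":100},
  {"delta_pos":[-0.002,-0.006,0.13],"delta_rot":[0.003,-0.014,0],"claw":100},
  {"delta_pos":[-0.002,-0.006,0.14],"delta_rot":[0.003,-0.014,0],"claw":100},
  {"delta_pos":[-0.002,-0.006,0.14],"delta_rot":[0.003,-0.014,0],"claw":100},
])

```text
time: 14.37
eef_pos: [0.4629, -0.2618, 0.0872]
tcp_rot: [1.0, -0.0, -0.001, -0.002]
contact_force: [0.1, 0.8, -0.2]
opening: 0.999
```

```bash
python3 - <<'E'
from h import *
delta([.4617,-.2637,.072],0)
E
```

```text
t 14.37 at [ 0.4629 -0.2618  0.0872] yaw -0.0009 op 0.999 F [ 0.1  0.8 -0.2] q1,q6 [-0.71  0.86]
  delta_pos [-0.0012  0.0019  0.0152] delta_rot [-0.0035  0.0014 -0.001 ] rows 0.4
```

Request:
carry_out([
  {"delta_pos":[-0.001,0.002,0.008],"delta_rot":[-0.003,0.001,0],"claw":100},
  {"delta_pos":[-0.001,0.002,0.015],"delta_rot":[-0.003,0.001,0],"claw":100},
  {"delta_pos":[-0.001,0.002,0.0155],"delta_rot":[-0.003,0.001,0],"claw":100},
  {"delta_pos":[-0.001,0.002,0.0155],"delta_rot":[-0.003,0.001,0],"claw":100},
  {"delta_pos":[-0.001,0.002,0.0155],"delta_rot":[-0.003,0.001,0],"claw":100},
])

```text
time: 14.78
eef_pos: [0.4623, -0.2641, 0.0723]
tcp_rot: [1.0, -0.001, 0.0, 0.0]
contact_force: [1.0, 0.3, 0.4]
opening: 1.003
```

```bash
python3 - <<'E'
from h import *
delta([.4617,-.2637,.072],0)
E
```

```text
t 14.78 at [ 0.4623 -0.2641  0.0723] yaw -0.0011 op 1.003 F [1.  0.3 0.4] q1,q6 [-0.71  0.86]
  delta_pos [-0.0006 -0.0004  0.0003] delta_rot [ 0.0003 -0.0006 -0.0011] rows 0.0
```

Request:
carry_out([
  {"delta_pos":[0,0,0],"delta_rot":[0,0,0],"claw":70},
  {"delta_pos":[0,0,0],"delta_rot":[0,0,0],"claw":65},
  {"delta_pos":[0,0,0],"delta_rot":[0,0,0],"claw":60},
  {"delta_pos":[0,0,0],"delta_rot":[0,0,0],"claw":45},
  {"delta_pos":[0,0,0],"delta_rot":[0,0,0],"claw":45},
  {"delta_pos":[0,0,0],"delta_rot":[0,0,0],"claw":45},
  {"delta_pos":[0,0,0],"delta_rot":[0,0,0],"claw":45},
  {"delta_pos":[0,0,0],"delta_rot":[0,0,0],"claw":45},
], force=60)

```text
time: 15.45
eef_pos: [0.4628, -0.2644, 0.0732]
tcp_rot: [1.0, -0.001, 0.001, 0.0]
contact_force: [-0.7, 0.8, 4.8]
opening: 0.558
```

Request:
carry_out([
  {"delta_pos":[0,0,-0.003],"delta_rot":[0,0,0],"claw":45},
  {"delta_pos":[0,0,-0.01],"delta_rot":[0,0,0],"claw":45},
  {"delta_pos":[0,0,-0.025],"delta_rot":[0,0,0],"claw":45},
  {"delta_pos":[0,0,-0.05],"delta_rot":[0,0,0],"claw":45},
  {"delta_pos":[0,0,-0.08],"delta_rot":[0,0,0],"claw":45},
  {"delta_pos":[0,0,-0.095],"delta_rot":[0,0,0],"claw":45},
  {"delta_pos":[0,0,-0.1],"delta_rot":[0,0,0],"claw":45},
  {"delta_pos":[0,0,-0.1],"delta_rot":[0,0,0],"claw":45},
])

```text
time: 16.12
eef_pos: [0.4629, -0.2647, 0.1744]
tcp_rot: [1.0, -0.001, 0.002, 0.001]
contact_force: [0.2, -0.5, -3.1]
opening: 0.557
```

```bash
python3 - <<'E'
from h import *
delta([.622,.16,.17],0)
snap('wrist','w14');snap('side','i14')
i=cv2.imread('pics/i14.png')[180:380,300:500];w=cv2.imread('pics/w14.png')
cv2.imwrite('pics/c14.png',np.hstack([cv2.resize(i,(400,400)),cv2.resize(w,(400,400))]))
E
```

```text
t 16.12 at [ 0.4629 -0.2647  0.1744] yaw -0.0011 op 0.557 F [ 0.2 -0.5 -3.1] q1,q6 [-0.71  0.86]
  delta_pos [ 0.1586 -0.4249  0.0038] delta_rot [ 0.0025 -0.0034 -0.0011] rows 10.9
```

View pics/c14.png

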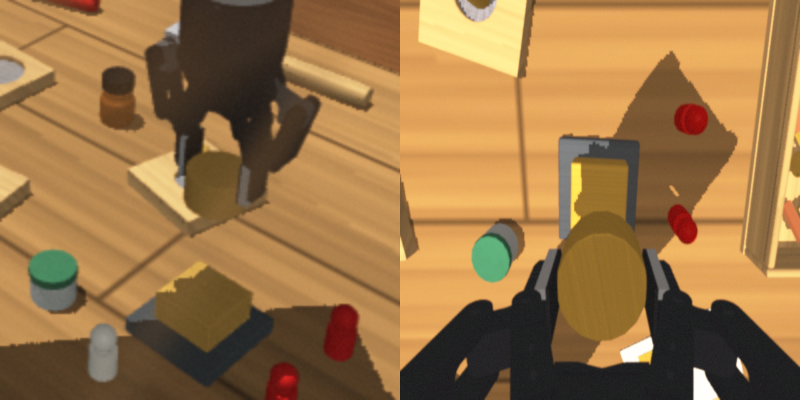

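Collar held level, plinth left in place. Carrying it to the wide round nest.

Request:
carry_out([
  {"delta_pos":[0.01,-0.028,-0.005],"delta_rot":[0,0,0],"claw":45},
  {"delta_pos":[0.024,-0.064,-0.005],"delta_rot":[0,0,0],"claw":45},
  {"delta_pos":[0.038,-0.102,-0.005],"delta_rot":[0,0,0],"claw":45},
  {"delta_pos":[0.052,-0.14,-0.005],"delta_rot":[0.002,-0.003,0],"claw":45},
  {"delta_pos":[0.066,-0.178,-0.005],"delta_rot":[0.002,-0.003,0],"claw":45},
  {"delta_pos":[0.08,-0.216,-0.005],"delta_rot":[0.002,-0.003,0],"claw":45},
  {"delta_pos":[0.094,-0.254,-0.005],"delta_rot":[0.002,-0.003,0],"claw":45},
  {"delta_pos":[0.108,-0.292,-0.005],"delta_rot":[0.002,-0.003,0],"claw":45},
])

```text
time: 16.88
eef_pos: [0.5689, 0.0304, 0.174]
tcp_rot: [1.0, -0.001, -0.004, -0.002]
contact_force: [0.7, -1.4, -3.7]
opening: 0.556
```

```bash
python3 - <<'E'
from h import *
delta([.62,.161,.17],0)
E
```

```text
t 16.88 at [0.5689 0.0304 0.174 ] yaw -0.0012 op 0.556 F [ 0.7 -1.4 -3.7] q1,q6 [-0.13  1.45]
  delta_pos [ 0.051  -0.1306  0.004 ] delta_rot [-0.0034  0.0083 -0.0012] rows 3.4
```

Request:
carry_out([
  {"delta_pos":[0.014,-0.036,0.002],"delta_rot":[-0.003,0.006,0],"claw":45},
  {"delta_pos":[0.027,-0.07,0.004],"delta_rot":[-0.003,0.006,0],"claw":45},
  {"delta_pos":[0.038,-0.1,0.004],"delta_rot":[-0.003,0.006,0],"claw":45},
  {"delta_pos":[0.046,-0.12,0.004],"delta_rot":[-0.003,0.006,0],"claw":45},
  {"delta_pos":[0.05,-0.13,0.004],"delta_rot":[-0.003,0.006,0],"claw":45},
  {"delta_pos":[0.05,-0.13,0.004],"delta_rot":[-0.003,0.006,0],"claw":45},
  {"delta_pos":[0.05,-0.13,0.004],"delta_rot":[-0.003,0.006,0],"claw":45},
])

```text
time: 17.47
eef_pos: [0.618, 0.1599, 0.1681]
tcp_rot: [1.0, -0.0, -0.003, 0.0]
contact_force: [-1.3, -0.2, -3.1]
opening: 0.552
```

```bash
python3 - <<'E'
from h import *
delta([.628,.162,.17],0)
snap('wrist','w15')
E
```

```text
t 17.47 at [0.618  0.1599 0.1681] yaw -0.0005 op 0.552 F [-1.3 -0.2 -3.1] q1,q6 [0.09 1.67]
  delta_pos [ 0.01   -0.0021 -0.002 ] delta_rot [ 0.0008  0.0058 -0.0005] rows 0.2
```

View pics/w15.png

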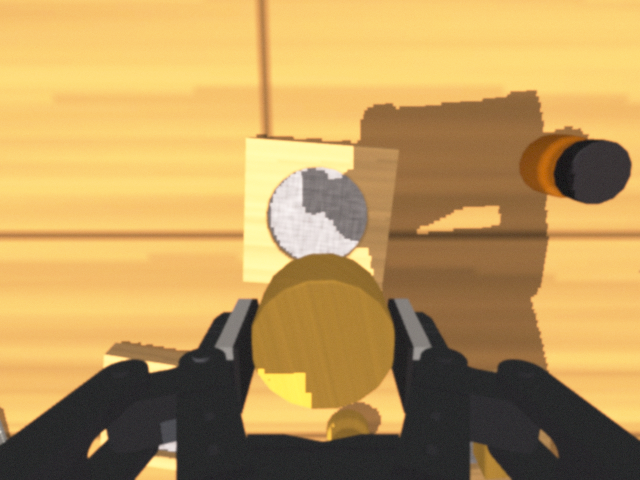

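The wide round nest's corners are at about (246,137), (398,150), (243,282), and the felt circle is centred near (318,214). The finial is behind at (350,420) and the jar at (585,170).

```bash
python3 - <<'E'
from h import *
np.set_printoptions(precision=4,suppress=True)
p,d,c=load('w15')
P=np.array([plane(c,a,.018) for a in((246,137),(398,150),(243,282))]);print(P,(P[1]+P[2])/2)
l,r,t=[plane(c,a,.018) for a in((268,214),(367.5,214),(318,166.5))];print(l,r,t,'ctr',t[0]-.035,(l[1]+r[1])/2, dpt(c,d,(318,220)))
delta([.628,.162,.17],0)
E
```

```text
[[0.6801 0.209  0.018 ]
 [0.6717 0.1096 0.018 ]
 [0.579  0.2167 0.018 ]] [0.6253 0.1632 0.018 ]
[0.629  0.1967 0.018 ] [0.6288 0.1284 0.018 ] [0.6611 0.1622 0.018 ] ctr 0.6260925631305614 0.16254534934978587 [0.6232 0.1625 0.0116]
t 17.52 at [0.6181 0.1592 0.1686] yaw -0.0016 op 0.562 F [-0.5 -0.6 -3.2] q1,q6 [0.09 1.67]
  delta_pos [ 0.0099 -0.0028 -0.0015] delta_rot [ 0.0007  0.0051 -0.0016] rows 0.2
```

Request:
carry_out([
  {"delta_pos":[0.008,-0.003,0.025],"delta_rot":[0,0.005,0],"claw":45},
  {"delta_pos":[0.008,-0.003,0.05],"delta_rot":[0,0.005,0],"claw":45},
  {"delta_pos":[0.008,-0.003,0.075],"delta_rot":[0,0.005,0],"claw":45},
  {"delta_pos":[0.008,-0.003,0.098],"delta_rot":[0,0.005,0],"claw":45},
  {"delta_pos":[0.008,-0.003,0.112],"delta_rot":[0,0.005,0],"claw":45},
  {"delta_pos":[0.008,-0.003,0.119],"delta_rot":[0,0.005,0],"claw":45},
  {"delta_pos":[0.008,-0.003,0.119],"delta_rot":[0,0.005,0],"claw":45},
])

```text
time: 18.1
eef_pos: [0.6242, 0.1609, 0.0476]
tcp_rot: [1.0, -0.002, -0.002, 0.001]
contact_force: [-0.1, -0.1, -3.6]
opening: 0.56
```

```bash
python3 - <<'E'
from h import *
delta([.626,.1625,.0368],0)
snap('side','i16');i=cv2.imread('pics/i16.png')[130:280,200:400]
cv2.imwrite('pics/c16.png',cv2.resize(i,(640,480)))
E
```

```text
t 18.1 at [0.6242 0.1609 0.0476] yaw -0.003 op 0.56 F [-0.1 -0.1 -3.6] q1,q6 [0.1  1.67]
  delta_pos [ 0.0018 -0.0016  0.0108] delta_rot [ 0.0012  0.0039 -0.003 ] rows 0.3
```

View pics/c16.png

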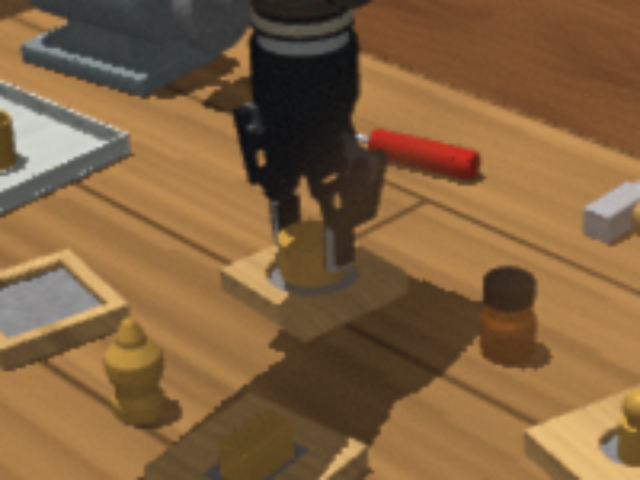

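Collar is over the recess. Lowering.

Request:
carry_out([
  {"delta_pos":[0.002,-0.0015,0.004],"delta_rot":[0.001,0.004,0],"claw":45},
  {"delta_pos":[0.002,-0.0015,0.007],"delta_rot":[0.001,0.004,0],"claw":45},
  {"delta_pos":[0.002,-0.0015,0.009],"delta_rot":[0.001,0.004,0],"claw":45},
  {"delta_pos":[0.002,-0.0015,0.009],"delta_rot":[0.001,0.004,0],"claw":45},
  {"delta_pos":[0.002,-0.0015,0.009],"delta_rot":[0.001,0.004,0],"claw":45},
])

```text
time: 18.57
eef_pos: [0.6275, 0.1629, 0.0407]
tcp_rot: [1.0, -0.001, 0.002, -0.0]
contact_force: [-0.1, -0.4, -2.9]
opening: 0.562
```

```bash
python3 - <<'E'
from h import *
delta([.626,.1625,.0368],0)
E
```

```text
t 18.57 at [0.6275 0.1629 0.0407] yaw -0.0025 op 0.562 F [-0.1 -0.4 -2.9] q1,q6 [0.1  1.67]
  delta_pos [-0.0016  0.0004  0.0039] delta_rot [-0.0001 -0.0035 -0.0025] rows 0.1
```

Request:
carry_out([
  {"delta_pos":[-0.001,0,0.002],"delta_rot":[0,-0.003,0],"claw":45},
  {"delta_pos":[-0.001,0,0.0035],"delta_rot":[0,-0.003,0],"claw":45},
  {"delta_pos":[-0.001,0,0.0045],"delta_rot":[0,-0.003,0],"claw":45},
  {"delta_pos":[-0.001,0,0.0045],"delta_rot":[0,-0.003,0],"claw":45},
])

```text
time: 18.9
eef_pos: [0.6268, 0.163, 0.0372]
tcp_rot: [1.0, -0.001, 0.0, -0.0]
contact_force: [-3.6, -1.1, 4.0]
opening: 0.559
```

```bash
python3 - <<'E'
from h import *
delta([.626,.1625,.0368],0)
E
```

```text
t 18.9 at [0.6268 0.163  0.0372] yaw -0.0023 op 0.559 F [-3.6 -1.1  4. ] q1,q6 [0.1  1.67]
  delta_pos [-0.0008  0.0005  0.0004] delta_rot [-0.0002 -0.0003 -0.0023] rows 0.0
```

Request:
carry_out([
  {"delta_pos":[0,0,0],"delta_rot":[0,0,0],"claw":62},
  {"delta_pos":[0,0,0],"delta_rot":[0,0,0],"claw":75},
  {"delta_pos":[0,0,0],"delta_rot":[0,0,0],"claw":95},
  {"delta_pos":[0,0,0],"delta_rot":[0,0,0],"claw":100},
  {"delta_pos":[0,0,0],"delta_rot":[0,0,0],"claw":100},
  {"delta_pos":[0,0,-0.02],"delta_rot":[0,0,0],"claw":100},
  {"delta_pos":[0,0,-0.055],"delta_rot":[0,0,0],"claw":100},
  {"delta_pos":[0,0,-0.095],"delta_rot":[0,0,0],"claw":100},
])

```text
time: 19.57
eef_pos: [0.6246, 0.1627, 0.13]
tcp_rot: [1.0, -0.001, -0.003, 0.0]
contact_force: [1.0, 0.4, 0.7]
opening: 0.993
```

Request:
carry_out([
  {"delta_pos":[0,0,-0.025],"delta_rot":[0,0,0],"claw":100},
  {"delta_pos":[0,0,-0.04],"delta_rot":[0,0,0],"claw":100},
])

```text
time: 19.73
eef_pos: [0.6266, 0.1629, 0.1747]
tcp_rot: [1.0, -0.001, 0.0, -0.0]
contact_force: [0.5, 0.5, 0.1]
opening: 0.997
```

```bash
python3 - <<'E'
from h import *
delta([.46,-.268,.19],-.05)
snap('wrist','w17')
E
```

```text
t 19.73 at [0.6266 0.1629 0.1747] yaw -0.0024 op 0.997 F [0.5 0.5 0.1] q1,q6 [0.1  1.67]
  delta_pos [-0.1656  0.4313 -0.0154] delta_rot [-0.0002 -0.0001  0.0476] rows 11.1
```

View pics/w17.png

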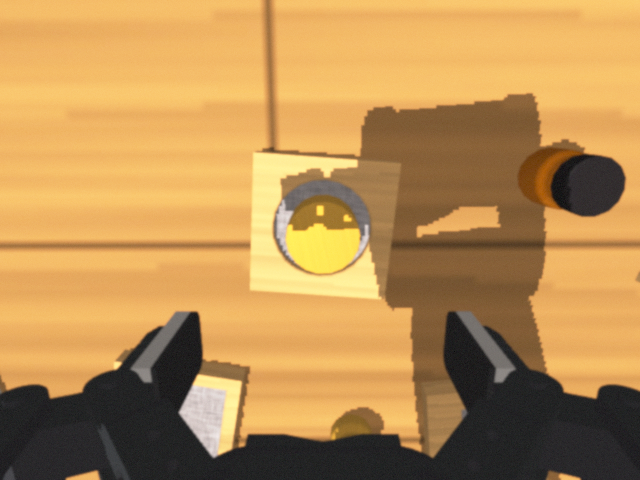

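Collar sits flat in the wide round recess. Back for the plinth.

Request:
carry_out([
  {"delta_pos":[-0.01,0.026,-0.015],"delta_rot":[0,0,0.01],"claw":100},
  {"delta_pos":[-0.024,0.064,-0.03],"delta_rot":[0,0,0.02],"claw":100},
  {"delta_pos":[-0.039,0.102,-0.03],"delta_rot":[0,0,0.03],"claw":100},
  {"delta_pos":[-0.053,0.14,-0.03],"delta_rot":[0,0,0.04],"claw":100},
  {"delta_pos":[-0.068,0.178,-0.03],"delta_rot":[0,0,0.048],"claw":100},
  {"delta_pos":[-0.082,0.216,-0.03],"delta_rot":[0,0,0.048],"claw":100},
  {"delta_pos":[-0.097,0.254,-0.03],"delta_rot":[0,0,0.048],"claw":100},
  {"delta_pos":[-0.111,0.292,-0.03],"delta_rot":[0,0,0.048],"claw":100},
])

```text
time: 20.45
eef_pos: [0.5146, -0.13, 0.2055]
tcp_rot: [1.0, -0.025, 0.002, -0.0]
contact_force: [0.6, -0.0, -0.2]
opening: 0.999
```

```bash
python3 - <<'E'
from h import *
delta([.458,-.266,.19],-.05)
E
```

```text
t 20.45 at [ 0.5146 -0.13    0.2055] yaw -0.0501 op 0.999 F [ 0.6 -0.  -0.2] q1,q6 [-0.44  1.18]
  delta_pos [-0.0498  0.1386  0.0152] delta_rot [-0.001  -0.0031 -0.0001] rows 3.6
```

Request:
carry_out([
  {"delta_pos":[-0.013,0.037,0.004],"delta_rot":[0,-0.003,0],"claw":100},
  {"delta_pos":[-0.026,0.072,0.008],"delta_rot":[0,-0.003,0],"claw":100},
  {"delta_pos":[-0.038,0.105,0.012],"delta_rot":[0,-0.003,0],"claw":100},
  {"delta_pos":[-0.046,0.128,0.015],"delta_rot":[0,-0.003,0],"claw":100},
  {"delta_pos":[-0.05,0.138,0.015],"delta_rot":[0,-0.003,0],"claw":100},
  {"delta_pos":[-0.05,0.138,0.015],"delta_rot":[0,-0.003,0],"claw":100},
  {"delta_pos":[-0.05,0.138,0.015],"delta_rot":[0,-0.003,0],"claw":100},
])

```text
time: 21.03
eef_pos: [0.4578, -0.265, 0.1897]
tcp_rot: [1.0, -0.026, -0.0, -0.001]
contact_force: [-0.4, -0.3, 0.6]
opening: 0.997
```

```bash
python3 - <<'E'
from h import *
delta([.4625,-.2625,.10],-.05)
snap('wrist','w18')
w=cv2.imread('pics/w18.png')
cv2.imwrite('pics/c18.png',cv2.resize(w[110:310,210:410],(600,600),interpolation=3))
E
```

```text
t 21.03 at [ 0.4578 -0.265   0.1897] yaw -0.0511 op 0.997 F [-0.4 -0.3  0.6] q1,q6 [-0.72  0.9 ]
  delta_pos [ 0.0046 -0.0025  0.0897] delta_rot [-0.0022  0.0003 -0.0011] rows 2.2
```

View pics/c18.png

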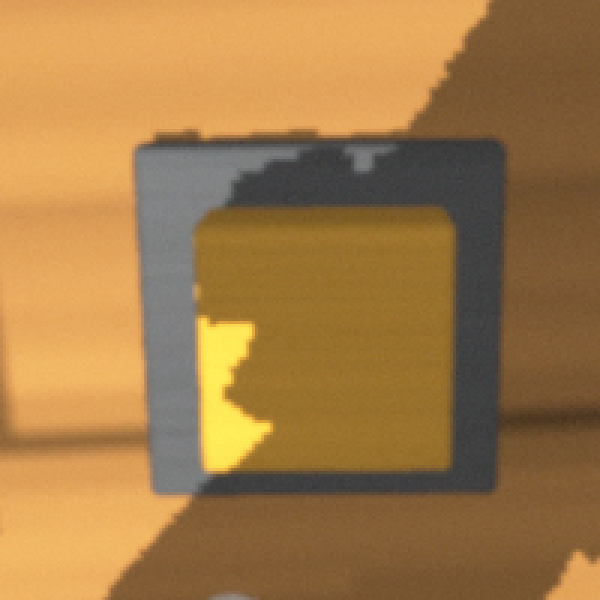

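Plinth alone on the steel block; crop corners of its top are at (196,231), (456,229), (451,470), (203,472).

```bash
python3 - <<'E'
from h import *
np.set_printoptions(precision=4,suppress=True)
p,d,c=load('w18')
P=np.array([plane(c,(210+a/3-.3,110+b/3-.3),.046) for a,b in((196,231),(456,229),(451,470),(203,472))]);e=np.roll(P,-1,0)-P
print(P.mean(0),np.linalg.norm(e,axis=1),np.degrees(np.arctan2(e[:,1],e[:,0])),dpt(c,d,(318,225)))
q=P.mean(0); delta([q[0],q[1],.043],-.05)
E
```

```text
[ 0.4615 -0.2626  0.046 ] [0.057  0.0559 0.0575 0.056 ] [-92.5355 177.3569  87.5142  -3.1738] [ 0.4636 -0.2623  0.0467]
t 21.08 at [ 0.4581 -0.2644  0.1899] yaw -0.0497 op 0.996 F [0.5 0.1 0.5] q1,q6 [-0.72  0.9 ]
  delta_pos [ 0.0033 -0.0017  0.1469] delta_rot [-0.0019 -0.      0.0003] rows 3.5
```

Request:
carry_out([
  {"delta_pos":[0.0035,-0.002,0.03],"delta_rot":[-0.002,0,0],"claw":100},
  {"delta_pos":[0.0035,-0.002,0.06],"delta_rot":[-0.002,0,0],"claw":100},
  {"delta_pos":[0.0035,-0.002,0.09],"delta_rot":[-0.002,0,0],"claw":100},
  {"delta_pos":[0.0035,-0.002,0.11],"delta_rot":[-0.002,0,0],"claw":100},
  {"delta_pos":[0.0035,-0.002,0.122],"delta_rot":[-0.002,0,0],"claw":100},
  {"delta_pos":[0.0035,-0.002,0.128],"delta_rot":[-0.002,0,0],"claw":100},
  {"delta_pos":[0.0035,-0.002,0.128],"delta_rot":[-0.002,0,0],"claw":100},
])

```text
time: 21.67
eef_pos: [0.4618, -0.2611, 0.061]
tcp_rot: [1.0, -0.024, -0.001, -0.001]
contact_force: [-1.0, 0.5, 0.1]
opening: 0.999
```

```bash
python3 - <<'E'
from h import *
delta([.462,-.2625,.0425],-.048)
E
```

```text
t 21.67 at [ 0.4618 -0.2611  0.061 ] yaw -0.0482 op 0.999 F [-1.   0.5  0.1] q1,q6 [-0.71  0.91]
  delta_pos [0.0003 0.0014 0.0185] delta_rot [-0.0012  0.0014 -0.0002] rows 0.4
```

Request:
carry_out([
  {"delta_pos":[0,0.001,0.01],"delta_rot":[-0.001,0.001,0],"claw":100},
  {"delta_pos":[0,0.001,0.018],"delta_rot":[-0.001,0.001,0],"claw":100},
  {"delta_pos":[0,0.001,0.0185],"delta_rot":[-0.001,0.001,0],"claw":100},
  {"delta_pos":[0,0.001,0.0185],"delta_rot":[-0.001,0.001,0],"claw":100},
  {"delta_pos":[0,0.001,0.0185],"delta_rot":[-0.001,0.001,0],"claw":100},
])

```text
time: 22.08
eef_pos: [0.462, -0.2624, 0.0429]
tcp_rot: [1.0, -0.024, 0.0, 0.0]
contact_force: [-0.7, 0.2, -0.1]
opening: 1.002
```

```bash
python3 - <<'E'
from h import *
delta([.462,-.2625,.0425],-.048)
E
```

```text
t 22.08 at [ 0.462  -0.2624  0.0429] yaw -0.0483 op 1.002 F [-0.7  0.2 -0.1] q1,q6 [-0.71  0.91]
  delta_pos [0.     0.0001 0.0004] delta_rot [ 0.0003 -0.0002 -0.0003] rows 0.0
```

Request:
carry_out([
  {"delta_pos":[0,0,0],"delta_rot":[0,0,0],"claw":80},
  {"delta_pos":[0,0,0],"delta_rot":[0,0,0],"claw":74},
  {"delta_pos":[0,0,0],"delta_rot":[0,0,0],"claw":68},
  {"delta_pos":[0,0,0],"delta_rot":[0,0,0],"claw":55},
  {"delta_pos":[0,0,0],"delta_rot":[0,0,0],"claw":55},
  {"delta_pos":[0,0,0],"delta_rot":[0,0,0],"claw":55},
  {"delta_pos":[0,0,0],"delta_rot":[0,0,0],"claw":55},
  {"delta_pos":[0,0,0],"delta_rot":[0,0,0],"claw":55},
], force=80)

```text
time: 22.75
eef_pos: [0.4623, -0.2625, 0.044]
tcp_rot: [1.0, -0.024, 0.0, 0.0]
contact_force: [-1.7, 2.0, 5.5]
opening: 0.659
```

```bash
python3 - <<'E'
from h import *
delta([.462,-.2625,.0425],-.048)
E
```

```text
t 22.75 at [ 0.4623 -0.2625  0.044 ] yaw -0.0484 op 0.659 F [-1.7  2.   5.5] q1,q6 [-0.71  0.91]
  delta_pos [-0.0003 -0.      0.0015] delta_rot [ 0.0003 -0.0005 -0.0004] rows 0.0
```

Request:
carry_out([
  {"delta_pos":[0,0,-0.003],"delta_rot":[0,0,0],"claw":55},
  {"delta_pos":[0,0,-0.01],"delta_rot":[0,0,0],"claw":55},
  {"delta_pos":[0,0,-0.025],"delta_rot":[0,0,0],"claw":55},
  {"delta_pos":[0,0,-0.05],"delta_rot":[0,0,0],"claw":55},
  {"delta_pos":[0,0,-0.08],"delta_rot":[0,0,0],"claw":55},
  {"delta_pos":[0,0,-0.11],"delta_rot":[0,0,0],"claw":55},
  {"delta_pos":[0,0,-0.13],"delta_rot":[0,0,0],"claw":55},
  {"delta_pos":[0,0,-0.13],"delta_rot":[0,0,0],"claw":55},
])

```text
time: 23.42
eef_pos: [0.4645, -0.2644, 0.1795]
tcp_rot: [1.0, -0.024, 0.004, 0.003]
contact_force: [0.7, -0.7, -2.2]
opening: 0.663
```

```bash
python3 - <<'E'
from h import *
delta([.460,.284,.18],-.19)
snap('wrist','w19');snap('side','i19')
i=cv2.imread('pics/i19.png')[180:380,300:500];w=cv2.imread('pics/w19.png')
cv2.imwrite('pics/c19.png',np.hstack([cv2.resize(i,(400,400)),cv2.resize(w,(400,400))]))
E
```

```text
t 23.42 at [ 0.4645 -0.2644  0.1795] yaw -0.0482 op 0.663 F [ 0.7 -0.7 -2.2] q1,q6 [-0.71  0.91]
  delta_pos [-0.0309 -0.5475 -0.0045] delta_rot [ 0.0061 -0.0092  0.1417] rows 13.2
```

View pics/c19.png

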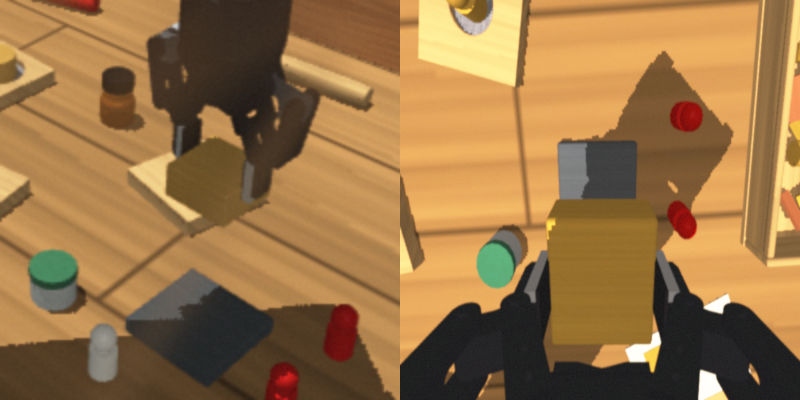

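Plinth held level. Carrying it high to the square nest.

Request:
carry_out([
  {"delta_pos":[-0.0015,-0.028,-0.005],"delta_rot":[0.003,-0.005,0.015],"claw":55},
  {"delta_pos":[-0.0035,-0.066,-0.005],"delta_rot":[0.005,-0.007,0.03],"claw":55},
  {"delta_pos":[-0.0055,-0.106,-0.005],"delta_rot":[0.005,-0.007,0.045],"claw":55},
  {"delta_pos":[-0.0075,-0.146,-0.005],"delta_rot":[0.005,-0.007,0.06],"claw":55},
  {"delta_pos":[-0.0095,-0.186,-0.005],"delta_rot":[0.005,-0.007,0.075],"claw":55},
  {"delta_pos":[-0.0115,-0.226,-0.005],"delta_rot":[0.005,-0.007,0.09],"claw":55},
  {"delta_pos":[-0.0135,-0.266,-0.005],"delta_rot":[0.005,-0.007,0.105],"claw":55},
  {"delta_pos":[-0.0155,-0.306,-0.005],"delta_rot":[0.005,-0.007,0.12],"claw":55},
])

```text
time: 24.18
eef_pos: [0.4591, 0.046, 0.1755]
tcp_rot: [0.996, -0.085, -0.006, -0.002]
contact_force: [1.7, 0.1, -3.5]
opening: 0.655
```

```bash
python3 - <<'E'
from h import *
delta([.458,.282,.18],-.19)
E
```

```text
t 24.18 at [0.4591 0.046  0.1755] yaw -0.1696 op 0.655 F [ 1.7  0.1 -3.5] q1,q6 [-0.12  1.62]
  delta_pos [-0.0409 -0.2324 -0.0031] delta_rot [-0.0035  0.0114  0.0204] rows 5.7
```

Request:
carry_out([
  {"delta_pos":[-0.007,-0.039,-0.004],"delta_rot":[-0.003,0.008,0.01],"claw":55},
  {"delta_pos":[-0.014,-0.078,-0.004],"delta_rot":[-0.003,0.008,0.02],"claw":55},
  {"delta_pos":[-0.021,-0.117,-0.004],"delta_rot":[-0.003,0.008,0.02],"claw":55},
  {"delta_pos":[-0.027,-0.155,-0.004],"delta_rot":[-0.003,0.008,0.02],"claw":55},
  {"delta_pos":[-0.033,-0.19,-0.004],"delta_rot":[-0.003,0.008,0.02],"claw":55},
  {"delta_pos":[-0.038,-0.217,-0.004],"delta_rot":[-0.003,0.008,0.02],"claw":55},
  {"delta_pos":[-0.041,-0.231,-0.004],"delta_rot":[-0.003,0.008,0.02],"claw":55},
  {"delta_pos":[-0.041,-0.231,-0.004],"delta_rot":[-0.003,0.008,0.02],"claw":55},
])

```text
time: 24.85
eef_pos: [0.4555, 0.2827, 0.1774]
tcp_rot: [0.996, -0.093, -0.004, 0.0]
contact_force: [-0.0, 0.1, -3.2]
opening: 0.657
```

Request:
carry_out([
  {"delta_pos":[0,0,0],"delta_rot":[0,0,0],"claw":55},
])

```text
time: 24.93
eef_pos: [0.4544, 0.2825, 0.1751]
tcp_rot: [0.996, -0.092, -0.006, 0.002]
contact_force: [0.6, 0.3, -3.1]
opening: 0.655
```

```bash
python3 - <<'E'
from h import *
delta([.462,.284,.18],-.19)
snap('wrist','w20')
delta([.462,.284,.18],-.19)
E
```

```text
t 24.93 at [0.4544 0.2825 0.1751] yaw -0.1843 op 0.655 F [ 0.6  0.3 -3.1] q1,q6 [0.37 2.12]
  delta_pos [ 0.0072 -0.0029 -0.005 ] delta_rot [0.0043 0.0116 0.0058] rows 0.2
t 24.98 at [0.4537 0.2821 0.1743] yaw -0.1853 op 0.656 F [ 0.2  0.2 -3.4] q1,q6 [0.36 2.12]
  delta_pos [ 0.0078 -0.0034 -0.0058] delta_rot [0.0047 0.0136 0.0048] rows 0.2
```

View pics/w20.png

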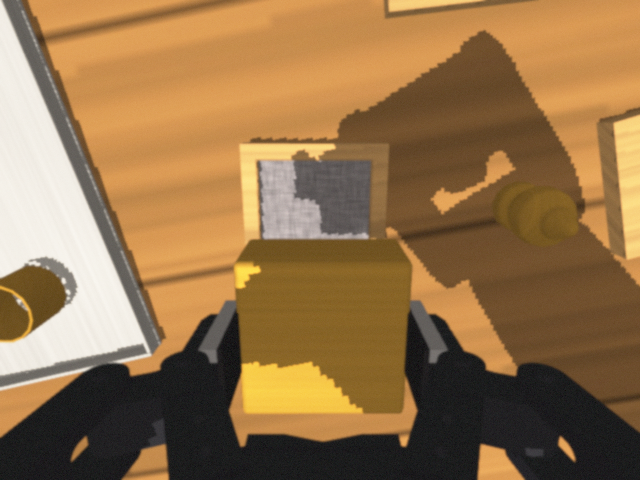

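The square nest's far edge runs (240,144)–(389,144), its recess's far edge (257,160)–(371,160), nearly parallel to the held plinth. The finial at (540,213) is well clear.

```bash
python3 - <<'E'
from h import *
np.set_printoptions(precision=4,suppress=True)
p,d,c=load('w20')
for pts,h in(((240,144),(389,144)),.05),(((257,160),(371,160)),.039):
    a,b=[plane(c,q,.018) for q in pts]; v=b-a; n=np.array([v[1],-v[0],0])/np.linalg.norm(v); m=(a+b)/2
    print(np.linalg.norm(v),np.arctan2(v[0],-v[1])*-1,'ctr',m+n*h,m-n*h)
print(dpt(c,d,(320,200)),dpt(c,d,(250,200)))
f=plane(c,(540,225),.04);print('finial~',f)
E
```

```text
0.0997573831709959 0.1854517388751111 ctr [0.4615 0.2854 0.018 ] [0.5598 0.267  0.018 ]
0.07717241551949057 0.1856877249846282 ctr [0.462  0.2858 0.018 ] [0.5387 0.2714 0.018 ]
[0.4714 0.2799 0.0111] [0.4817 0.3275 0.0182]
finial~ [0.4337 0.1402 0.04  ]
```

Request:
carry_out([
  {"delta_pos":[0.0075,-0.0045,0.025],"delta_rot":[0.004,0.011,0],"claw":55},
  {"delta_pos":[0.0075,-0.0045,0.05],"delta_rot":[0.004,0.011,0],"claw":55},
  {"delta_pos":[0.0075,-0.0045,0.075],"delta_rot":[0.004,0.011,0],"claw":55},
  {"delta_pos":[0.0075,-0.0045,0.095],"delta_rot":[0.004,0.011,0],"claw":55},
  {"delta_pos":[0.0075,-0.0045,0.11],"delta_rot":[0.004,0.011,0],"claw":55},
  {"delta_pos":[0.0075,-0.0045,0.12],"delta_rot":[0.004,0.011,0],"claw":55},
  {"delta_pos":[0.0075,-0.0045,0.12],"delta_rot":[0.004,0.011,0],"claw":55},
])

```text
time: 25.57
eef_pos: [0.4579, 0.2828, 0.0508]
tcp_rot: [0.996, -0.093, -0.004, 0.002]
contact_force: [-0.3, 0.4, -3.1]
opening: 0.659
```

```bash
python3 - <<'E'
from h import *
delta([.462,.2853,.038],-.186)
snap('scene','s21');i=cv2.imread('pics/s21.png')[150:300,360:520]
cv2.imwrite('pics/c21.png',cv2.resize(i,(640,600)))
E
```

```text
t 25.57 at [0.4579 0.2828 0.0508] yaw -0.1868 op 0.659 F [-0.3  0.4 -3.1] q1,q6 [0.36 2.12]
  delta_pos [ 0.0037 -0.0032  0.0128] delta_rot [ 0.0045  0.0085 -0.0008] rows 0.3
```

View pics/c21.png

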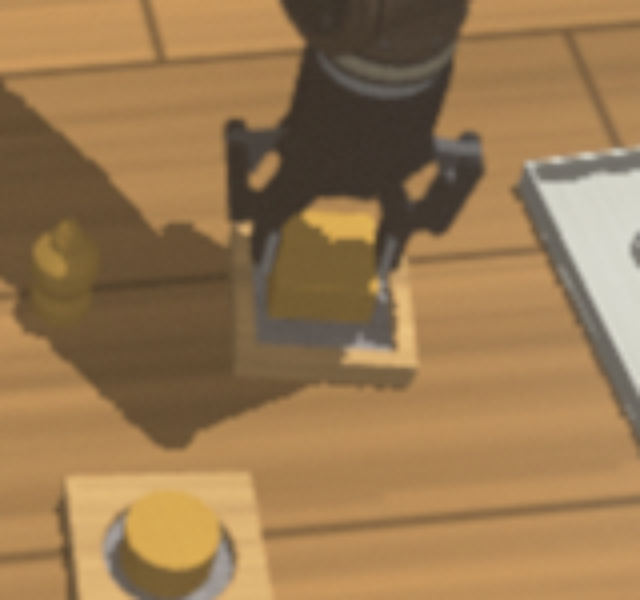

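Request:
carry_out([
  {"delta_pos":[0.0035,-0.003,0.003],"delta_rot":[0.004,0.008,0],"claw":55},
  {"delta_pos":[0.0035,-0.003,0.006],"delta_rot":[0.004,0.008,0],"claw":55},
  {"delta_pos":[0.0035,-0.003,0.008],"delta_rot":[0.004,0.008,0],"claw":55},
  {"delta_pos":[0.0035,-0.003,0.008],"delta_rot":[0.004,0.008,0],"claw":55},
  {"delta_pos":[0.0035,-0.003,0.008],"delta_rot":[0.004,0.008,0],"claw":55},
])

```text
time: 26.03
eef_pos: [0.4632, 0.2859, 0.0449]
tcp_rot: [0.996, -0.093, 0.001, -0.001]
contact_force: [0.4, -0.1, -3.9]
opening: 0.66
```

```bash
python3 - <<'E'
from h import *
delta([.462,.2853,.038],-.186)
E
```

```text
t 26.03 at [0.4632 0.2859 0.0449] yaw -0.1864 op 0.66 F [ 0.4 -0.1 -3.9] q1,q6 [0.37 2.12]
  delta_pos [-0.0011  0.0009  0.0069] delta_rot [-0.0014 -0.0026 -0.0004] rows 0.2
```

Request:
carry_out([
  {"delta_pos":[-0.001,0.001,0.003],"delta_rot":[-0.001,-0.002,0],"claw":55},
  {"delta_pos":[-0.001,0.001,0.005],"delta_rot":[-0.001,-0.002,0],"claw":55},
  {"delta_pos":[-0.001,0.001,0.006],"delta_rot":[-0.001,-0.002,0],"claw":55},
  {"delta_pos":[-0.001,0.001,0.007],"delta_rot":[-0.001,-0.002,0],"claw":55},
  {"delta_pos":[-0.001,0.001,0.007],"delta_rot":[-0.001,-0.002,0],"claw":55},
])

```text
time: 26.45
eef_pos: [0.4621, 0.2852, 0.038]
tcp_rot: [0.996, -0.093, 0.0, -0.0]
contact_force: [-0.6, -0.2, -1.7]
opening: 0.656
```

```bash
python3 - <<'E'
from h import *
delta([.462,.2853,.038],-.186)
E
```

```text
t 26.45 at [0.4621 0.2852 0.038 ] yaw -0.1864 op 0.656 F [-0.6 -0.2 -1.7] q1,q6 [0.37 2.12]
  delta_pos [-0.0001 -0.0001  0.    ] delta_rot [-0.0003 -0.0004 -0.0004] rows 0.0
```

Request:
carry_out([
  {"delta_pos":[0,0,0.0005],"delta_rot":[0,0,0],"claw":55},
  {"delta_pos":[0,0,0.001],"delta_rot":[0,0,0],"claw":55},
  {"delta_pos":[0,0,0.001],"delta_rot":[0,0,0],"claw":55},
])

```text
time: 26.7
eef_pos: [0.4621, 0.2852, 0.038]
tcp_rot: [0.996, -0.093, -0.0, 0.0]
contact_force: [-4.4, -2.2, 5.3]
opening: 0.656
```

Firmly down. Releasing.

Request:
carry_out([
  {"delta_pos":[0,0,0],"delta_rot":[0,0,0],"claw":72},
  {"delta_pos":[0,0,0],"delta_rot":[0,0,0],"claw":85},
  {"delta_pos":[0,0,0],"delta_rot":[0,0,0],"claw":100},
  {"delta_pos":[0,0,0],"delta_rot":[0,0,0],"claw":100},
  {"delta_pos":[0,0,0],"delta_rot":[0,0,0],"claw":100},
  {"delta_pos":[0,0,-0.015],"delta_rot":[0,0,0],"claw":100},
  {"delta_pos":[0,0,-0.045],"delta_rot":[0,0,0],"claw":100},
  {"delta_pos":[0,0,-0.085],"delta_rot":[0,0,0],"claw":100},
])

```text
time: 27.37
eef_pos: [0.4597, 0.2842, 0.1204]
tcp_rot: [0.996, -0.093, -0.004, 0.002]
contact_force: [0.9, 0.4, -0.6]
opening: 0.997
```

Request:
carry_out([
  {"delta_pos":[0,0,-0.035],"delta_rot":[0,0,0],"claw":100},
  {"delta_pos":[0,0,-0.07],"delta_rot":[0,0,0],"claw":100},
  {"delta_pos":[0,0,-0.09],"delta_rot":[0,0,0],"claw":100},
  {"delta_pos":[0,0,-0.09],"delta_rot":[0,0,0],"claw":100},
])

```text
time: 27.7
eef_pos: [0.4634, 0.2857, 0.2171]
tcp_rot: [0.996, -0.093, 0.002, -0.001]
contact_force: [0.5, 0.8, 0.5]
opening: 1.003
```

```bash
python3 - <<'E'
from h import *
delta([.462,.2853,.038],-.186)
snap('wrist','w22');snap('scene','s22');snap('side','i22')
i=cv2.imread('pics/s22.png')[170:330,150:480]
cv2.imwrite('pics/c22.png',cv2.resize(i,(792,384),interpolation=3))
cs=cam('scene')
E
```

```text
t 27.7 at [0.4634 0.2857 0.2171] yaw -0.1862 op 1.003 F [0.5 0.8 0.5] q1,q6 [0.37 2.12]
  delta_pos [-0.0019  0.0011  0.1791] delta_rot [-0.0021 -0.0034 -0.0002] rows 4.3
```

View pics/w22.png

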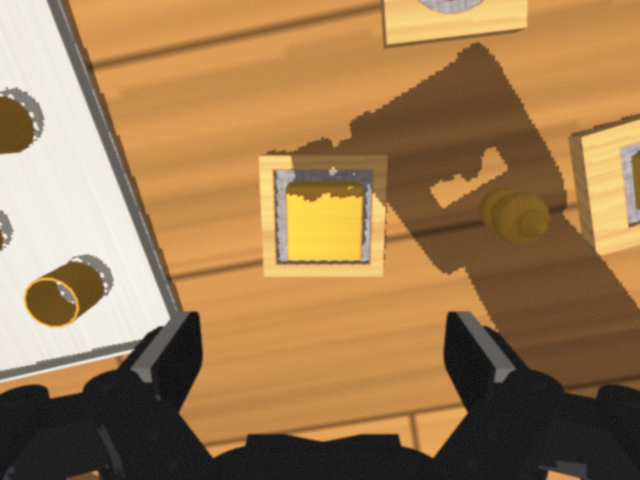

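View pics/c22.png

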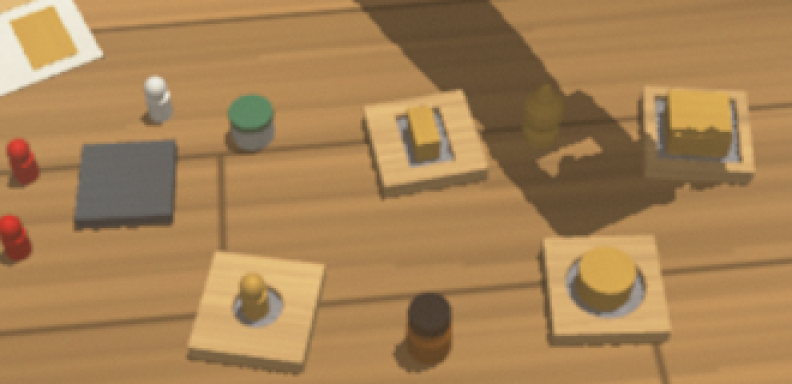

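View pics/i22.png

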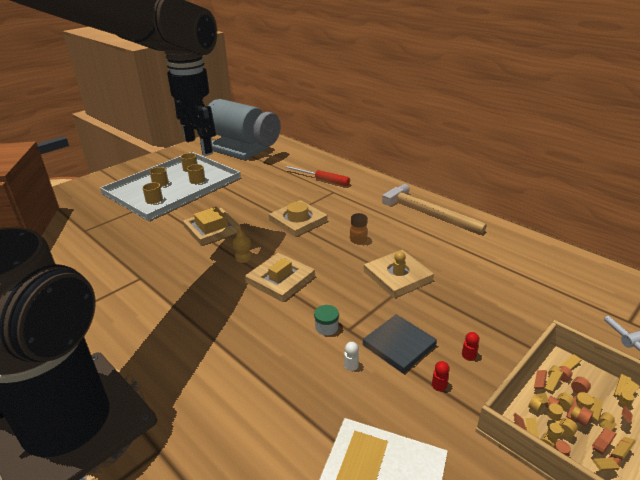

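All four pieces sit upright in their nests. The finial (side 241,243), tin (side 326,320) and look-alikes are where they started. I'll let the arm settle, do a quick height check of the piece tops, then hand in.

Request:
carry_out([
  {"delta_pos":[0,0,0],"delta_rot":[0,0,0],"claw":100},
  {"delta_pos":[0,0,0],"delta_rot":[0,0,0],"claw":100},
  {"delta_pos":[0,0,0],"delta_rot":[0,0,0],"claw":100},
  {"delta_pos":[0,0,0],"delta_rot":[0,0,0],"claw":100},
])

```text
time: 28.18
eef_pos: [0.4594, 0.284, 0.2082]
tcp_rot: [0.996, -0.093, -0.005, 0.003]
contact_force: [-0.3, 0.2, 0.4]
opening: 0.998
```

```bash
python3 - <<'E'
from h import *
np.set_printoptions(precision=4,suppress=True)
p,d,c=load('w22')
print('plinth top',[dpt(c,d,q)[2].round(4) for q in((300,210),(350,210),(300,250),(350,250))])
cs=load('s22');
for n,q in(('bar',(326,221)),('collar',(402,284)),('knob',(255,287)),('plinth',(441,214))): print(n,dpt(cs[2],cs[1],q))
a=load('i1')[0].astype(int);b=load('i22')[0].astype(int)
print('tin diff',np.abs(a-b)[305:335,312:342].mean())
print(tri([ray(cam('scene'),(377,206)),ray(cam('side'),(240,232))])[0])
s=ctrl.get_state();print(np.round(s['dq'],3),s['time'])
print(ctrl.sign_off())
E
```

```text
plinth top [np.float64(0.0409), np.float64(0.0398), np.float64(0.0393), np.float64(0.0405)]
bar [0.4455 0.0226 0.0367]
collar [0.632  0.1594 0.038 ]
knob [ 0.618 -0.143  0.056]
plinth [0.4554 0.2854 0.0381]
tin diff 10.358888888888888
[0.4379 0.1385 0.0644]
[-0.001 -0.006 -0.008 -0.001  0.001 -0.   ] 28.1833
the job is handed in; nothing more can be done
None
```

I moved the knob, bar, collar and plinth, in that order, into the small round, oblong, wide round and square nests. Each was lowered until the wrist force showed contact and then released. The job was handed in at 28.2 s.

**Last checks:**
- **Pieces:** all four stand upright in their own recess, with felt visible around each.
- **Plinth:** the wrist depth puts its top at 39–41 mm at four points (40 expected), so it lies flat.
- **Other pieces:** scene depth gave tops at about 37 mm for the bar (38 expected), 38 mm for the collar (40 expected) and 56 mm for the knob (60 expected). These agree within calibration except the knob, where I sampled the ball's side and not its tip.
- **Arm:** it ended clear of everything, with near-zero contact force and joint speeds of at most 0.008 rad/s.

**Weaker checks:** I confirmed the finial, tin and look-alikes only by eye, at their starting pixels.
- **Tin:** a before/after image difference over it was not zero (mean about 10 grey levels). It looks the same and in the same place, and I put the difference down to the arm's moving shadow without proving it.
- **Finial:** my last triangulation reused the old pixels, so it proves nothing.

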